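# Sort four bottles back onto their coloured docks

### The arm

A 6-joint arm with a two-finger parallel gripper is mounted at the origin on a cart in front of the work surface, level with it; the furniture and walls round the work are solid. World frame = base frame: x ahead of the robot, y to its left, z up, the work surface at z = 0. Lengths are in m, angles in rad, forces in N, time in s.
With the tool pointing down it reaches from about 0.3 to 0.775 m from the base axis. Payload 14.6 kg.
Tool frame: the origin (TCP) lies at the very end of the fingers, on their centre line; the grasp point (between the pads) lies 19 mm behind it (robot.tcp_to_grasp is the distance from the TCP to the grasp point, in m); z points along the fingers, y is the direction in which the jaws open and shut (so a half turn about z gives the same grasp; the last joint's range is limited). The gripper opens to 94 mm and grips with 3 to 60 N. Pads are 16 mm wide; open, the fingers measure 119 mm over their backs; the gripper's body (75 mm by 177 mm) begins 78 mm behind the grasp point.
Start: joints at [-1.315, 0.3, 1.521, -0, 1.321, -0.067], TCP at [0.174, -0.522, 0.205] pointing down, gripper open.
Joint ranges: [-3.03, 3.03], [-0.79, 2.21], [0.23, 2.52], [-1.04, 4.18], [0, 3.07], [-2.55, 2.55]. Speed limits (rad/s): [2.22, 2.22, 2.57, 3.14, 3.14, 3.14].

### API

Orientations are given as a 3x3 rotation matrix whose columns are the frame's x, y, z axes.
In Python, from station import robot gives the robot as it stands. The module is installed in compiled form; this text tells all that it offers.
- The arm moves only by the tool send_rows, never from a script. Its argument "motion" is a list of rows, each a list of 7 numbers: the shift along the tool's x, y, z in mm, then the turn, a rotation vector about the tool's x, y, z in degrees, then the opening, from 0 (shut) to 1 (fully open). A call has 1 to 5 rows; each row shifts and turns the commanded pose from where the row before left it, along the tool's axes as they then stand; what a row does not reach is not made up. A row lasts 1/8 s, in which the tool goes at most 62.5 mm and 10.7 degrees, less where a joint would pass 70% of its speed; a pose out of reach is approached as far as the arm can. A call is refused whole if a number of a shift passes 62.5 or a number of a turn 10.7, either way. A call with a gripper value outside its range is refused whole. The fingers move at their own pace and stop on an object; "grip_force" is the grip in N (left out, the last holds). Time passes only in rows, so rows that do not move let the fingers close. It gives the time, the measured TCP pose, the force and the opening at its end, in the units of the state.
- robot.get_obs(): the state, without advancing time (a new reading comes with each control period).
- robot.capture(name): name is "side" or "top" or "wrist"; returns a dict with "image" (384x512x3 uint8, red, green, blue), "intrinsics" (3x3 intrinsics, pixels), "dist_coeffs" ([k1, k2, p1, p2, k3] as OpenCV has them; the pictures are not rectified), "rvec" (rotation vector, rad) and "tvec" (3), from world to camera coordinates, as OpenCV has them; the wrist camera has in their place "T_tool_cam" (4x4, takes a point from camera to tool coordinates, whose origin is the TCP and whose axes are the flange's). Camera axes: x right, y down, z forward; pixel columns grow to the right and rows downward; lengths in m; the calibration is good to about 2 mm. A picture is of the moment at which its call begins: read the wrist's pose just before it. There is no depth.
- robot.hand_in(): hands the job in, once; it reports no verdict.
The state is a dict: "t": time; "joint_positions": joint angles; "dq": joint speeds; "joint_torque": joint torques, N m; "ee_pos": TCP position; "tcp_rot": TCP orientation; "wrist_force": force on the tool from outside, world axes, zero at the start; "wrist_torque": the same for the moment, N m; "gripper_width": finger opening in m.
Only numpy, scipy, OpenCV 4.12 (cv2) and the standard library are available. Lean on these libraries where they do the work, as an engineer would, in place of code of your own. Each camera call takes 0.05 s, during which the arm holds its last target.

### The job

The four bottles stand on one another's docks: put each one upright in the middle of its own dock, which is the green bottle on green, the pale yellow one on yellow, the large clear one with the blue cap on blue and the small one with the dark red label on red. Park a bottle on the empty grey dock to make room; the grey dock must be empty again at the end. Never tip a bottle or stand one on the bare worktop, and leave the conical flask where it is.

Things in the scene. Friction and masses are not known exactly. Their poses are not given: they have to be found in the camera images.
- bottle_green_mid (a point): The opaque pale green bottle with a narrow white cap: body 66 mm in diameter, 138 mm tall; cap 36 mm in diameter, its top 25 mm of the height. The shoulder slopes out right below the cap: grip the cap. Rigid, under 0.5 kg. It stands on a dock; its home is the green dock. The point is on its axis, half-way up (69 mm above its underside); z runs up along the bottle. The turn about z does not matter.
- bottle_yellow_mid (a point): The tallest bottle, with pale yellow contents and an off-white cap: body 66 mm in diameter, 169 mm tall; cap 38 mm in diameter, the top 24 mm. The shoulder slopes out right below the cap: grip the cap. Rigid, under 0.5 kg. It stands on a dock; its home is the yellow dock. The point is on its axis, half-way up (84 mm above its underside); z runs up along the bottle. The turn about z does not matter.
- bottle_blue_mid (a point): The large clear bottle with a broad blue cap: body 70 mm in diameter, 142 mm tall; cap 48 mm in diameter, the top 24 mm. The shoulder slopes out right below the cap: grip the cap. Rigid, under 0.5 kg. It stands on a dock; its home is the blue dock. The point is on its axis, half-way up (71 mm above its underside); z runs up along the bottle. The turn about z does not matter.
- bottle_red_mid (a point): The small bottle, by far the shortest, with a blue cap and a dark red label on one side (which may face away): body 46 mm in diameter, 86 mm tall; cap 40 mm in diameter, the top 24 mm. The shoulder slopes out right below the cap: grip the cap. Rigid, under 0.5 kg. It stands on a dock; its home is the red dock. The point is on its axis, half-way up (43 mm above its underside); z runs up along the bottle. The turn about z does not matter.
- dock_green_seat (a point): The green dock: a fixed, green round dish, 96 mm across, with a flat floor 4 mm above the worktop, 86 mm wide, inside a rim whose top is 8 mm above the worktop. At the start the wrong bottle stands on it. The point is the centre of its floor, where a bottle's underside is centred; z is up.
- dock_yellow_seat (a point): The yellow dock: a fixed, yellow round dish, 96 mm across, with a flat floor 4 mm above the worktop, 86 mm wide, inside a rim whose top is 8 mm above the worktop. At the start the wrong bottle stands on it. The point is the centre of its floor, where a bottle's underside is centred; z is up.
- dock_blue_seat (a point): The blue dock: a fixed, blue round dish, 96 mm across, with a flat floor 4 mm above the worktop, 86 mm wide, inside a rim whose top is 8 mm above the worktop. At the start the wrong bottle stands on it. The point is the centre of its floor, where a bottle's underside is centred; z is up.
- dock_red_seat (a point): The red dock: a fixed, red round dish, 96 mm across, with a flat floor 4 mm above the worktop, 86 mm wide, inside a rim whose top is 8 mm above the worktop. At the start the wrong bottle stands on it. The point is the centre of its floor, where a bottle's underside is centred; z is up.
- dock_grey_seat (a point): The grey dock: a fixed, grey round dish, 96 mm across, with a flat floor 4 mm above the worktop, 86 mm wide, inside a rim whose top is 8 mm above the worktop. No bottle's home: it is the parking place, empty at the start. The point is the centre of its floor, where a bottle's underside is centred; z is up.
- flask_mid (a point): A loose conical glass flask with pink contents, 63 mm across at the foot, 109 mm tall, which stands beside the work and is to be left alone. The point is on its axis, half-way up (54 mm).
Things that resemble listed ones, but are neither listed nor needed, are in the scene too. What is shaped like the part that bears bottle_yellow_mid but brown is not meant.

How it is judged:
On the way:
1. a bottle is parked, let go and at rest, on the empty grey dock (((horizontal distance between bottle_green_mid and dock_grey_seat below 0.015 m and z of bottle_green_mid in the frame of dock_grey_seat between 0.064 and 0.074 m and angle between bottle_green_mid's own z axis and vertical below 0.06 rad and linear speed of bottle_green below 0.02 m/s and contact force between bottle_green and the fingers below 0.1 N) or (horizontal distance between bottle_yellow_mid and dock_grey_seat below 0.015 m and z of bottle_yellow_mid in the frame of dock_grey_seat between 0.0795 and 0.0895 m and angle between bottle_yellow_mid's own z axis and vertical below 0.06 rad and linear speed of bottle_yellow below 0.02 m/s and contact force between bottle_yellow and the fingers below 0.1 N) or (horizontal distance between bottle_blue_mid and dock_grey_seat below 0.015 m and z of bottle_blue_mid in the frame of dock_grey_seat between 0.066 and 0.076 m and angle between bottle_blue_mid's own z axis and vertical below 0.06 rad and linear speed of bottle_blue below 0.02 m/s and contact force between bottle_blue and the fingers below 0.1 N) or (horizontal distance between bottle_red_mid and dock_grey_seat below 0.015 m and z of bottle_red_mid in the frame of dock_grey_seat between 0.038 and 0.048 m and angle between bottle_red_mid's own z axis and vertical below 0.06 rad and linear speed of bottle_red below 0.02 m/s and contact force between bottle_red and the fingers below 0.1 N))), for 0.2 s.
At the end, for the whole second after the job is handed in: each bottle stands upright (within 0.06 rad) on the floor of the dock of its own colour, within 15 mm of the dock's centre, released and at rest, so that the grey dock is empty; the flask stands upright within 30 mm of where it was (horizontal distance between bottle_green_mid and dock_green_seat below 0.015 m and z of bottle_green_mid in the frame of dock_green_seat between 0.064 and 0.074 m and angle between each of bottle_green_mid, bottle_yellow_mid, bottle_blue_mid, bottle_red_mid's own z axis and vertical below 0.06 rad and linear speed of each of bottle_green, bottle_yellow, bottle_blue, bottle_red below 0.02 m/s and contact force between each of bottle_green, bottle_yellow, bottle_blue, bottle_red and the fingers below 0.1 N and horizontal distance between bottle_yellow_mid and dock_yellow_seat below 0.015 m and z of bottle_yellow_mid in the frame of dock_yellow_seat between 0.0795 and 0.0895 m and horizontal distance between bottle_blue_mid and dock_blue_seat below 0.015 m and z of bottle_blue_mid in the frame of dock_blue_seat between 0.066 and 0.076 m and horizontal distance between bottle_red_mid and dock_red_seat below 0.015 m and z of bottle_red_mid in the frame of dock_red_seat between 0.038 and 0.048 m and distance of flask_mid from where it was at the start of the episode below 0.03 m and angle between flask_mid's own z axis and vertical below 0.1 rad); the robot touches nothing.
It fails at once if a bottle is tipped by more than 0.4 rad (angle between any of bottle_green_mid, bottle_yellow_mid, bottle_blue_mid, bottle_red_mid's own z axis and vertical above 0.4 rad).
It fails at once if a bottle is set down on the bare worktop ((height (world z) of bottle_green_mid below 0.071 m and horizontal distance between bottle_green_mid and dock_green_seat above 0.055 m and horizontal distance between bottle_green_mid and dock_yellow_seat above 0.055 m and horizontal distance between bottle_green_mid and dock_blue_seat above 0.055 m and horizontal distance between bottle_green_mid and dock_red_seat above 0.055 m and horizontal distance between bottle_green_mid and dock_grey_seat above 0.055 m) or (height (world z) of bottle_yellow_mid below 0.0865 m and horizontal distance between bottle_yellow_mid and dock_green_seat above 0.055 m and horizontal distance between bottle_yellow_mid and dock_yellow_seat above 0.055 m and horizontal distance between bottle_yellow_mid and dock_blue_seat above 0.055 m and horizontal distance between bottle_yellow_mid and dock_red_seat above 0.055 m and horizontal distance between bottle_yellow_mid and dock_grey_seat above 0.055 m) or (height (world z) of bottle_blue_mid below 0.073 m and horizontal distance between bottle_blue_mid and dock_green_seat above 0.055 m and horizontal distance between bottle_blue_mid and dock_yellow_seat above 0.055 m and horizontal distance between bottle_blue_mid and dock_blue_seat above 0.055 m and horizontal distance between bottle_blue_mid and dock_red_seat above 0.055 m and horizontal distance between bottle_blue_mid and dock_grey_seat above 0.055 m) or (height (world z) of bottle_red_mid below 0.045 m and horizontal distance between bottle_red_mid and dock_green_seat above 0.055 m and horizontal distance between bottle_red_mid and dock_yellow_seat above 0.055 m and horizontal distance between bottle_red_mid and dock_blue_seat above 0.055 m and horizontal distance between bottle_red_mid and dock_red_seat above 0.055 m and horizontal distance between bottle_red_mid and dock_grey_seat above 0.055 m)).
It fails at once if the flask is pushed more than 30 mm or tipped (not (distance of flask_mid from where it was at the start of the episode below 0.03 m and angle between flask_mid's own z axis and vertical below 0.1 rad)).
It also fails if it takes over 144 s, if anything falls off the work surface, if the arm or the gripper's body presses on something with over 40 N, if the wrist force passes 120 N, or if a joint passes its speed limit or range.

## Working session

There is one attempt and no reset: what is moved stays moved. The work goes in short steps, Python scripts to look and compute and a tool call to move; the robot and the scene stay as the last step left them, time stands still between calls to the robot, and variables do not carry over. Pictures are saved under pics/ and viewed, and the job is handed in when it is done.

Besides the shell and the picture viewer there is one more tool, called after "Call:" by a JSON object that holds its "api" and its "payload". send_rows: Moves the arm, as the interface text tells. Its arguments: {"type":"object","properties":{"motion":{"type":"array","items":{"type":"array","items":{"type":"number"}}},"grip_force":{"type":"number"}},"required":["motion"]}

```bash
mkdir -p pics
python3 - <<'E'
from station import robot
import cv2,numpy as np
print(robot.get_obs())
for n in ("side","top","wrist"):
    c=robot.capture(n)
    cv2.imwrite(f"pics/{n}0.png",cv2.cvtColor(c["image"],cv2.COLOR_RGB2BGR))
    print(n,{k:np.round(v,4).tolist() for k,v in c.items() if k!="image"})
E
```

```text
{'t': 0.0, 'joint_positions': array([-1.31462280e+00,  3.00461745e-01,  1.52158837e+00, -1.61198922e-05,
        1.32075158e+00, -6.65826347e-02]), 'dq': array([ 3.96891617e-04, -9.83039030e-04, -3.32826303e-04, -2.18704383e-05,
        8.46793400e-04,  4.58793581e-04]), 'joint_torque': array([ 1.82587155e-03, -5.31803691e+01, -3.52735949e+01,  7.08800275e-02,
        2.44013773e-02, -8.21089202e-05]), 'ee_pos': array([ 0.17438096, -0.52132814,  0.2048884 ]), 'tcp_rot': array([[ 9.48363560e-01,  3.17185205e-01, -3.21456640e-04],
       [ 3.17185362e-01, -9.48362846e-01,  1.16562826e-03],
       [ 6.48625054e-05, -1.20740071e-03, -9.99999269e-01]]), 'wrist_force': array([0.10034575, 0.09922094, 0.36074495]), 'wrist_torque': array([ 0.02629352,  0.09618659, -0.02931296]), 'gripper_width': 0.09422164209528854}
side {'intrinsics': [[359.1768, 0.0, 257.2175], [0.0, 359.1768, 192.1084], [0.0, 0.0, 1.0]], 'dist_coeffs': [0.0334, 0.0, 0.0, 0.0, 0.0], 'rvec': [-0.0038, 2.6275, -1.7048], 'tvec': [0.4687, 0.0387, 1.0304]}
top {'intrinsics': [[470.6514, 0.0, 254.9466], [0.0, 470.6514, 187.4084], [0.0, 0.0, 1.0]], 'dist_coeffs': [-0.0106, 0.0, 0.0, 0.0, 0.0], 'rvec': [2.1319, -2.1249, 0.1704], 'tvec': [0.0519, 0.4704, 1.1382]}
wrist {'intrinsics': [[271.1835, 0.0, 254.3592], [0.0, 271.1835, 193.2005], [0.0, 0.0, 1.0]], 'dist_coeffs': [-0.057, 0.0, 0.0, 0.0, 0.0], 'T_tool_cam': [[-0.0002, -0.9644, -0.2643, 0.0773], [1.0, -0.0001, -0.0005, -0.0001], [0.0005, -0.2643, 0.9644, -0.1805], [0.0, 0.0, 0.0, 1.0]]}
```

View pics/side0.png

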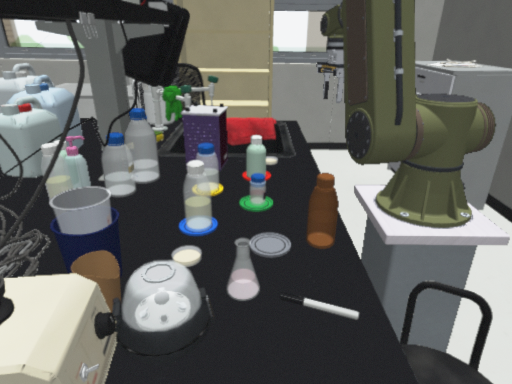

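View pics/top0.png

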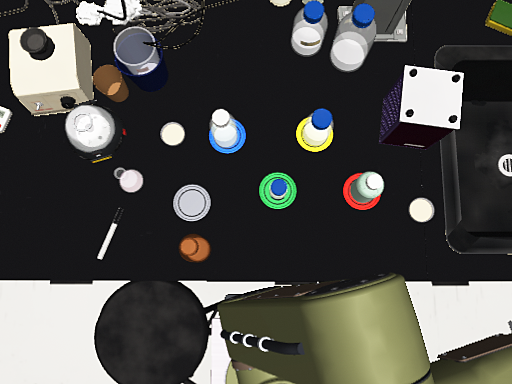

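View pics/wrist0.png

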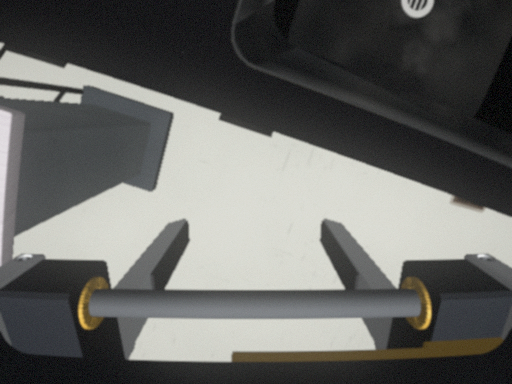

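```bash
cat > h.py <<'E'
from station import robot
import cv2,numpy as np
def project(c,P):
    p,_=cv2.projectPoints(np.asarray(P,float).reshape(-1,1,3),c["rvec"],c["tvec"],c["intrinsics"],c["dist_coeffs"]); return p.reshape(-1,2)
def ray(c,px,z):
    u=cv2.undistortPoints(np.array(px,float).reshape(-1,1,2),c["intrinsics"],c["dist_coeffs"]).reshape(-1,2)
    R=cv2.Rodrigues(np.array(c["rvec"]))[0];t=np.array(c["tvec"]).reshape(3)
    C=-R.T@t; out=[]
    for a in u:
        d=R.T@np.array([a[0],a[1],1]); out.append(C+d*(z-C[2])/d[2])
    return np.array(out)
def ortho(c,cx,cy,z,half=0.07,n=280):
    # rows: x decreasing downward; cols: y decreasing to right
    g=np.linspace(half,-half,n); X,Y=np.meshgrid(cx+g,cy+g,indexing='ij')
    p=project(c,np.stack([X,Y,np.full_like(X,z)],-1)).astype(np.float32).reshape(n,n,2)
    return cv2.remap(c["image"],p[...,0],p[...,1],cv2.INTER_LINEAR)
E
python3 - <<'E'
from h import *
c=robot.capture("top")
d=dict(blue=(227,134),yellow=(314,133),green=(278,190),red=(362,191),grey=(192,203))
caps=dict(yellow=((220,117),.173),blue=((321,119),.146),red=((278,184),.09),green=((373,180),.142))
print({k:ray(c,v,.008)[0].round(3).tolist() for k,v in d.items()})
print({k:ray(c,*v)[0].round(3).tolist() for k,v in caps.items()})
print('flask',ray(c,(131,181),.0)[0])
ims=[]
for k,v in d.items():
    p=ray(c,v,.008)[0].round(2); im=ortho(c,p[0],p[1],.008,.08,266)
    s=265/.16
    cv2.circle(im,(133,133),3,(255,0,255),1);cv2.putText(im,f"{k} {p[0]:.2f} {p[1]:.2f}",(2,12),0,.45,(255,255,255),1)
    ims.append(im)
ims.append(np.zeros_like(ims[0]))
cv2.imwrite("pics/docks.png",cv2.cvtColor(np.vstack([np.hstack(ims[:3]),np.hstack(ims[3:])]),cv2.COLOR_RGB2BGR))
ims=[]
for k,v in caps.items():
    p=ray(c,*v)[0].round(2); im=ortho(c,p[0],p[1],v[1],.05,266)
    cv2.circle(im,(133,133),3,(255,0,255),1);cv2.putText(im,f"{k} {p[0]:.2f} {p[1]:.2f}",(2,12),0,.45,(255,255,255),1)
    ims.append(im)
cv2.imwrite("pics/caps.png",cv2.cvtColor(np.vstack([np.hstack(ims[:2]),np.hstack(ims[2:])]),cv2.COLOR_RGB2BGR))
E
```

```text
{'blue': [0.618, 0.128, 0.008], 'yellow': [0.621, -0.101, 0.008], 'green': [0.469, -0.005, 0.008], 'red': [0.467, -0.221, 0.008], 'grey': [0.435, 0.215, 0.008]}
{'yellow': [0.61, 0.132, 0.173], 'blue': [0.614, -0.101, 0.146], 'red': [0.47, -0.002, 0.09], 'green': [0.471, -0.217, 0.142]}
flask [0.49322236 0.37684979 0.        ]
```

View pics/docks.png

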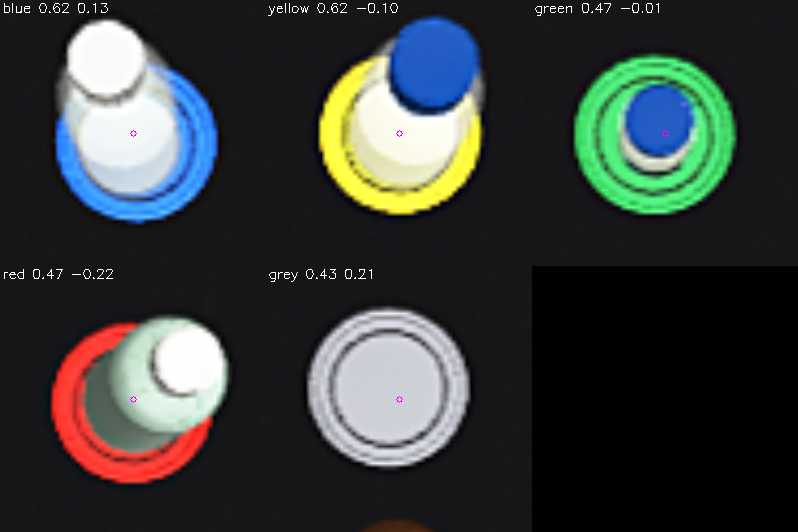

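View pics/caps.png

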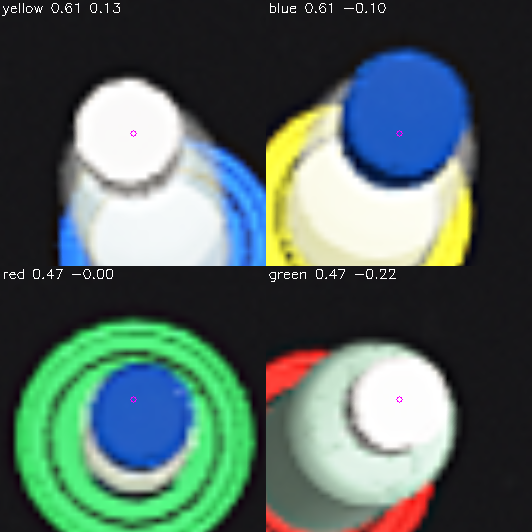

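Run:
```python
from h import *
B=dict(yellow=(.611,.1315,.169,.019),blue=(.618,-.1028,.142,.024),red=(.4634,-.0036,.086,.02),green=(.4677,-.2198,.138,.018))
D=dict(blue=(.6143,.1273),yellow=(.6188,-.101),green=(.4688,-.0046),red=(.4673,-.22),grey=(.4369,.216))
a=np.linspace(0,2*np.pi,60)
def circ(x,y,z,r): return np.stack([x+r*np.cos(a),y+r*np.sin(a),0*a+z],1)
for n,(x0,x1,y0,y1),s in (("side",(160,300,120,270),5),("top",(160,400,90,230),3)):
    c=robot.capture(n); im=cv2.resize(c["image"],None,fx=s,fy=s,interpolation=cv2.INTER_CUBIC)
    for x,y,h,r in B.values():
        cv2.polylines(im,[np.int32((project(c,circ(x,y,.004+h,r))+.5)*s)],True,(255,0,255),1)
    for x,y in D.values():
        cv2.polylines(im,[np.int32((project(c,circ(x,y,.008,.048))+.5)*s)],True,(255,128,0),1)
    cv2.imwrite(f"pics/ov_{n}.png",cv2.cvtColor(im[y0*s:y1*s,x0*s:x1*s],cv2.COLOR_RGB2BGR))
c=robot.capture("top")
print("brown",ray(c,(198,247),.0),ray(c,(188,246),.15)); print("purple",ray(c,[(402,65),(463,72),(387,140),(455,148)],.2))
```

```text
brown [[0.32320374 0.19784337 0.        ]] [[0.31885053 0.20066985 0.15      ]]
purple [[ 0.72398791 -0.27896151  0.2       ]
 [ 0.70751838 -0.41534124  0.2       ]
 [ 0.54906738 -0.23740469  0.2       ]
 [ 0.53134359 -0.38519872  0.2       ]]
```

View pics/ov_side.png

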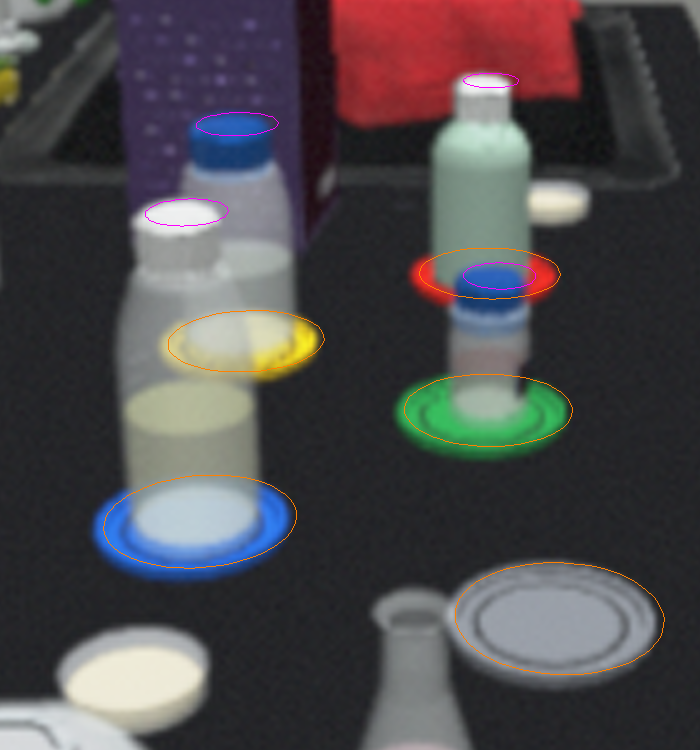

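View pics/ov_top.png

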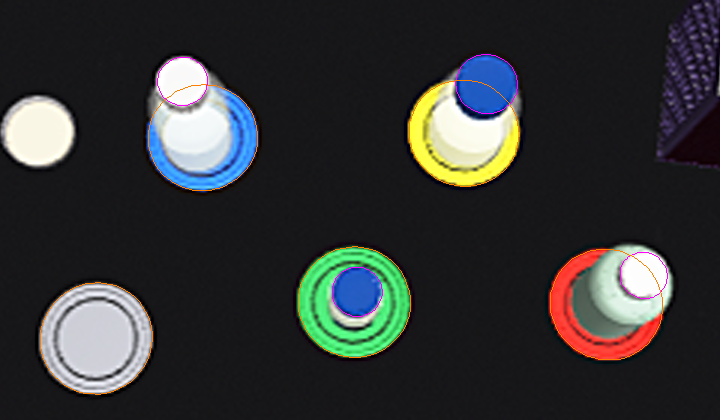

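Call:
{"api": "send_rows", "payload": {"motion": [[0,0,-40,0,0,0,1],[0,0,-40,0,0,9.247,1],[0,0,-40,0,0,9.247,1],[0,0,-30,0,0,0,1],[0,0,0,0,0,0,1]], "grip_force": 45}}

```text
t: 0.98
ee_pos: [0.1746, -0.522, 0.3573]
tcp_rot: [[1.0, 0.0, 0.001], [0.0, -1.0, -0.004], [0.001, 0.004, -1.0]]
wrist_force: [-1.4, -0.4, -0.5]
gripper_width: 0.0941
```

Call:
{"api": "send_rows", "payload": {"motion": [[39,-46,0,0,0,0,1],[39,-46,0,0,0,0,1],[39,-46,0,0,0,0,1],[39,-46,0,0,0,0,1],[39,-46,0,0,0,0,1]]}}

```text
t: 1.6
ee_pos: [0.3702, -0.2898, 0.3541]
tcp_rot: [[1.0, -0.0, -0.001], [-0.0, -1.0, 0.001], [-0.001, -0.001, -1.0]]
wrist_force: [0.6, -1.3, -0.6]
gripper_width: 0.094
```

Call:
{"api": "send_rows", "payload": {"motion": [[40,-46,0,0,0,0,1],[40,-46,0,0,0,0,1],[20,-46,0,0,0,0,1],[20,-46,0,0,0,0,1],[20,-46,0,0,0,0,1]]}}

```text
t: 2.22
ee_pos: [0.5097, -0.0599, 0.354]
tcp_rot: [[1.0, 0.0, -0.002], [0.0, -1.0, 0.0], [-0.002, -0.0, -1.0]]
wrist_force: [0.4, -0.3, 0.5]
gripper_width: 0.0944
```

Call:
{"api": "send_rows", "payload": {"motion": [[20,-46,0,0,0,0,1],[20,-46,0,0,0,0,1],[20,-46,0,0,0,0,1],[20,-46,0,0,0,0,1],[0,0,0,0,0,0,1]]}}

```text
t: 2.85
ee_pos: [0.5897, 0.125, 0.3528]
tcp_rot: [[1.0, 0.004, -0.003], [0.004, -1.0, -0.0], [-0.003, 0.0, -1.0]]
wrist_force: [0.1, 0.1, -0.4]
gripper_width: 0.0943
```

Call:
{"api": "send_rows", "payload": {"motion": [[12,-4,40,0,0,0,1],[11,-3.5,40,0,0,0,1],[0,0,40,0,0,0,1],[0,0,30,0,0,0,1],[0,0,0,0,0,0,1]]}}

```text
t: 3.48
ee_pos: [0.6112, 0.1289, 0.2028]
tcp_rot: [[1.0, -0.001, -0.005], [-0.001, -1.0, -0.001], [-0.005, 0.001, -1.0]]
wrist_force: [-0.1, 0.4, 0.8]
gripper_width: 0.094
```

```bash
cat > look.py <<'E'
import sys
from h import *
o=robot.get_obs(); tag=sys.argv[1]
B=[tuple(map(float,s.split(','))) for s in sys.argv[2:]]  # x,y,z,r circles
a=np.linspace(0,2*np.pi,60)
print(o["t"],o["ee_pos"].round(4),o["gripper_width"])
out=[]
for n in ("wrist","side","top"):
    c=robot.capture(n); c=dict(c)
    if n=="wrist":
        T=np.eye(4);T[:3,:3]=o["tcp_rot"];T[:3,3]=o["ee_pos"];W=np.linalg.inv(T@np.array(c["T_tool_cam"]))
        c["rvec"]=cv2.Rodrigues(W[:3,:3])[0];c["tvec"]=W[:3,3]
    ctr=project(c,[B[0][:3]])[0] if n!="wrist" else (256,192)
    h=(192,256) if n=="wrist" else (64,85); s=1.5 if n=="wrist" else 4.5
    s=384/h[0]/2*0.78 
    x0,y0=[int(v) for v in (max(0,min(512-2*h[1],ctr[0]-h[1])),max(0,min(384-2*h[0],ctr[1]-h[0])))]
    im=cv2.resize(c["image"][y0:y0+2*h[0],x0:x0+2*h[1]],None,fx=s,fy=s,interpolation=cv2.INTER_CUBIC)
    for x,y,z,r in B:
        p=np.stack([x+r*np.cos(a),y+r*np.sin(a),0*a+z],1)
        cv2.polylines(im,[np.int32((project(c,p)+.5-[x0,y0])*s)],True,(255,0,255),1)
    cv2.drawMarker(im,tuple(np.int32((project(c,[o["ee_pos"]])[0]+.5-[x0,y0])*s).tolist()),(0,255,0),0,10,1)
    out.append(im)
h=min(i.shape[0] for i in out);w=min(i.shape[1] for i in out)
out=[i[:h,:w] for i in out]; out.append(np.zeros_like(out[0]))
cv2.imwrite(f"pics/{tag}.png",cv2.cvtColor(np.vstack([np.hstack(out[:2]),np.hstack(out[2:])]),cv2.COLOR_RGB2BGR))
E
python3 look.py l1 .613,.1325,.173,.019 .6163,.1283,.008,.048; python3 -c "
import cv2;print(cv2.imread('pics/l1.png').shape)"
```

```text
3.475 [0.6112 0.1289 0.2028] 0.09396461750007082
(600, 796, 3)
```

View pics/l1.png

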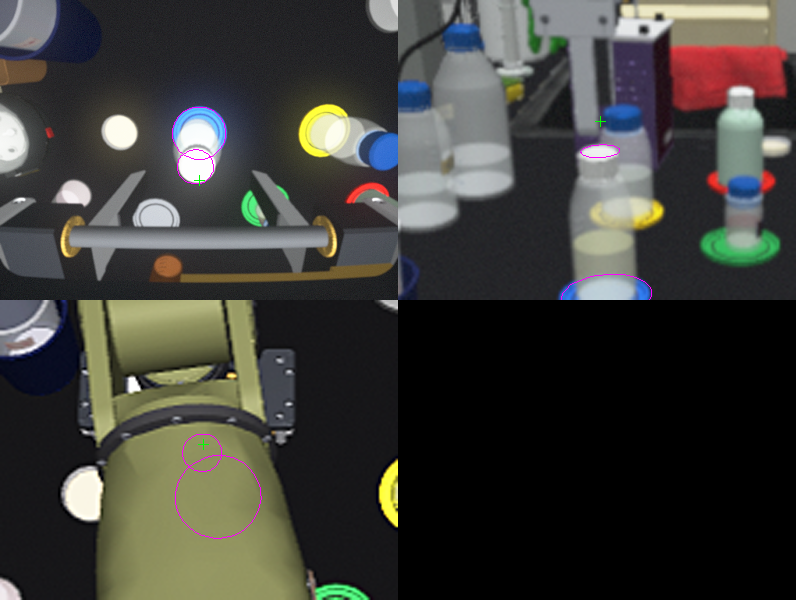

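```bash
cat > wr.py <<'E'
import sys
from h import *
o=robot.get_obs(); tag=sys.argv[1]; x0,x1,y0,y1=map(int,sys.argv[2].split(','))
B=[tuple(map(float,s.split(','))) for s in sys.argv[3:]]
a=np.linspace(0,2*np.pi,90)
c=dict(robot.capture("wrist"))
T=np.eye(4);T[:3,:3]=o["tcp_rot"];T[:3,3]=o["ee_pos"];W=np.linalg.inv(T@np.array(c["T_tool_cam"]))
c["rvec"]=cv2.Rodrigues(W[:3,:3])[0];c["tvec"]=W[:3,3]
s=min(780/(x1-x0),590/(y1-y0))
im=cv2.resize(c["image"][y0:y1,x0:x1],None,fx=s,fy=s,interpolation=cv2.INTER_CUBIC)
for x,y,z,r in B:
    p=np.stack([x+r*np.cos(a),y+r*np.sin(a),0*a+z],1)
    cv2.polylines(im,[np.int32((project(c,p)+.5-[x0,y0])*s)],True,(255,0,255),1)
print(o["ee_pos"].round(4))
cv2.imwrite(f"pics/{tag}.png",cv2.cvtColor(im,cv2.COLOR_RGB2BGR))
E
python3 wr.py w1 150,350,110,260 .613,.1325,.173,.019 .6163,.1283,.008,.048 .4389,.217,.008,.048
```

```text
[0.6128 0.1296 0.207 ]
```

View pics/w1.png

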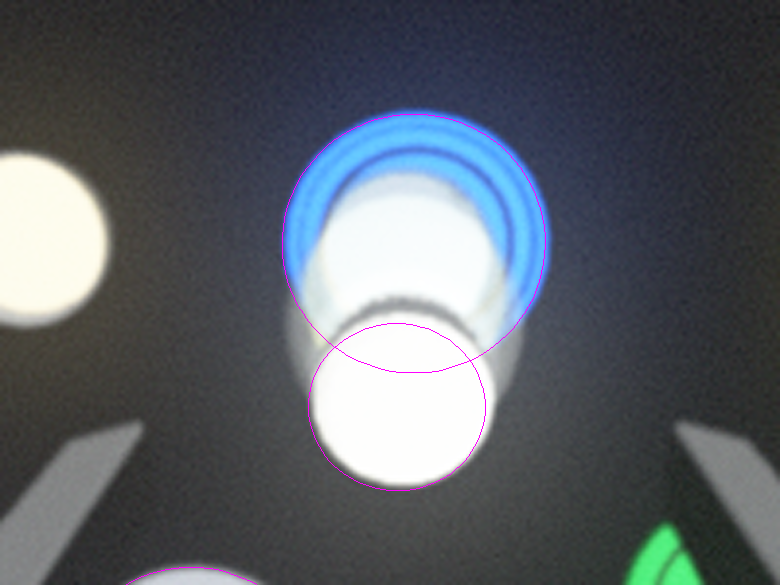

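Call:
{"api": "send_rows", "payload": {"motion": [[0,-1,20,0,0,0,1],[0,0,20,0,0,0,1],[0,0,12,0,0,0,1],[0,0,0,0,0,0,1],[0,0,0,0,0,0,0.5]]}}

```text
t: 4.3
ee_pos: [0.6129, 0.131, 0.1545]
tcp_rot: [[1.0, 0.0, 0.001], [0.0, -1.0, 0.0], [0.001, -0.0, -1.0]]
wrist_force: [-0.4, -0.1, 0.0]
gripper_width: 0.0873
```

Call:
{"api": "send_rows", "payload": {"motion": [[0,0,0,0,0,0,0.1],[0,0,0,0,0,0,0.1],[0,0,0,0,0,0,0.1],[0,0,0,0,0,0,0.1],[0,0,0,0,0,0,0.1]]}}

```text
t: 4.92
ee_pos: [0.6125, 0.1309, 0.1534]
tcp_rot: [[1.0, 0.0, -0.0], [0.0, -1.0, -0.0], [-0.0, 0.0, -1.0]]
wrist_force: [0.2, -0.2, -0.3]
gripper_width: 0.0374
```

```bash
python3 look.py l2 .6135,.131,.173,.019 .6165,.128,.008,.048
python3 - <<'E'
from h import *
P=[]
for i in range(6):
    o=robot.get_obs();P.append(o["ee_pos"]);robot.capture("top")
print(np.mean(P,0),np.std(P,0),o["gripper_width"],o["wrist_force"],o["t"])
E
```

```text
4.925 [0.6125 0.1309 0.1534] 0.03744232115377036
[0.61245665 0.13090352 0.15343957] [1.35698805e-05 7.30814392e-06 1.55868143e-05] 0.03733266050590815 [-0.87311239 -0.03838075 -0.17016582] 5.325
```

View pics/l2.png

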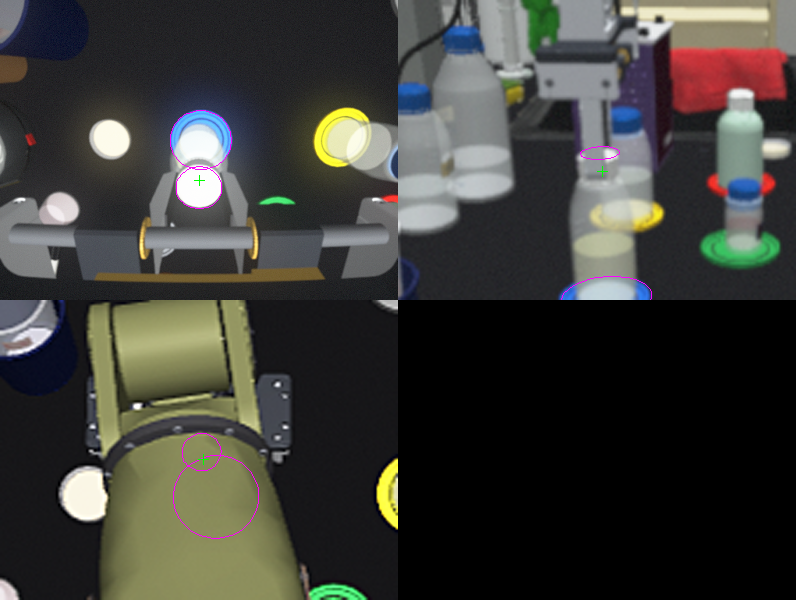

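Call:
{"api": "send_rows", "payload": {"motion": [[0,0,-8,0,0,0,0.1],[0,0,-15,0,0,0,0.1],[0,0,-22,0,0,0,0.1],[0,0,-15,0,0,0,0.1],[-10,-5,0,0,0,0,0.1]]}}

```text
t: 6.0
ee_pos: [0.6027, 0.1359, 0.2147]
tcp_rot: [[1.0, -0.001, 0.002], [-0.001, -1.0, 0.0], [0.002, -0.0, -1.0]]
wrist_force: [-0.4, -0.8, -2.8]
gripper_width: 0.0374
```

Call:
{"api": "send_rows", "payload": {"motion": [[-25,-12,0,0,0,0,0.1],[-35,-17,0,0,0,0,0.1],[-35,-17,0,0,0,0,0.1],[-35,-17,0,0,0,0,0.1],[-24.5,-12,0,0,0,0,0.1]]}}

```text
t: 6.62
ee_pos: [0.4457, 0.2115, 0.2128]
tcp_rot: [[1.0, 0.001, -0.001], [0.001, -1.0, -0.0], [-0.001, 0.0, -1.0]]
wrist_force: [0.1, 0.1, -2.7]
gripper_width: 0.0372
```

Call:
{"api": "send_rows", "payload": {"motion": [[-10,-6,0,0,0,0,0.1],[0,0,0,0,0,0,0.1],[0,0,15,0,0,0,0.1],[0,0,15,0,0,0,0.1],[0,0,0,0,0,0,0.1]]}}

```text
t: 7.25
ee_pos: [0.4376, 0.2164, 0.1816]
tcp_rot: [[1.0, -0.001, -0.003], [-0.001, -1.0, -0.001], [-0.003, 0.001, -1.0]]
wrist_force: [-0.1, -0.0, -2.4]
gripper_width: 0.0371
```

```bash
python3 look.py l3 .438,.217,.203,.019 .4389,.217,.008,.048;python3 wr.py w3 120,370,110,280 .438,.217,.203,.019 .4389,.217,.008,.048
```

```text
7.25 [0.4376 0.2164 0.1816] 0.03711746678738676
[0.4382 0.2169 0.1836]
```

View pics/l3.png

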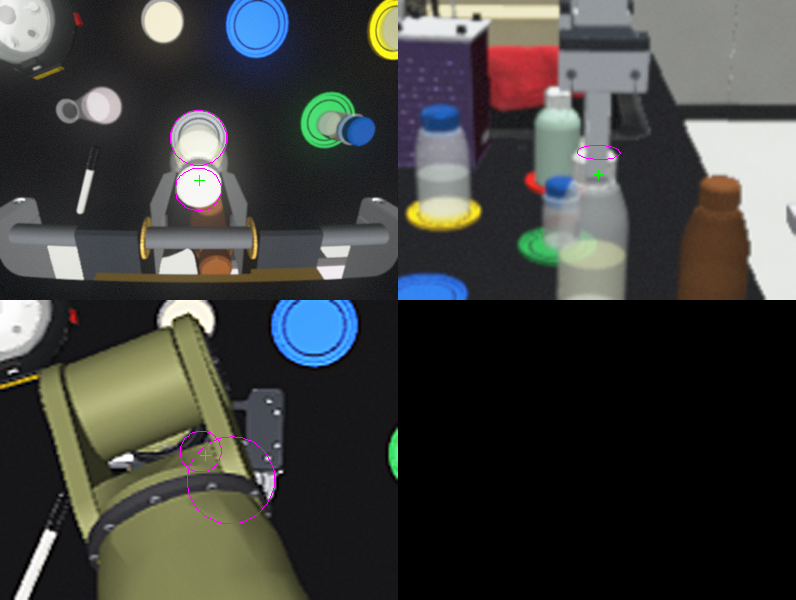

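View pics/w3.png

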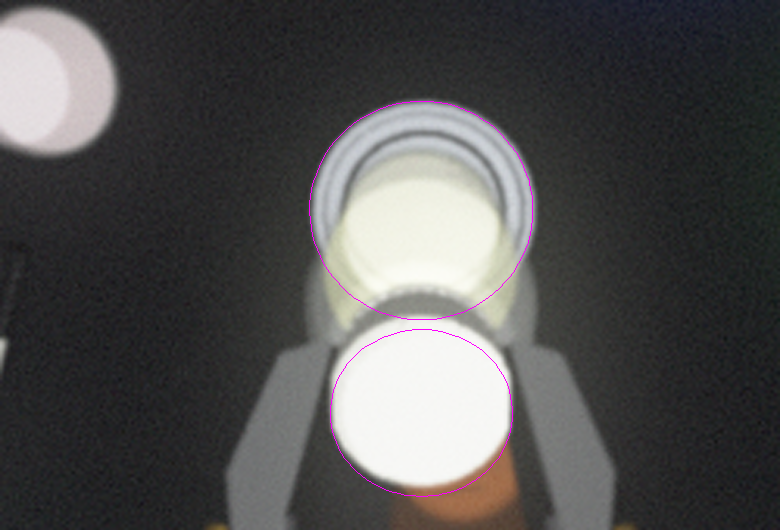

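Call:
{"api": "send_rows", "payload": {"motion": [[0,0,12,0,0,0,0.1],[0,0,10,0,0,0,0.1],[0,0,5,0,0,0,0.1],[0,0,2.5,0,0,0,0.1],[0,0,0,0,0,0,0.1]]}}

```text
t: 8.07
ee_pos: [0.438, 0.2169, 0.154]
tcp_rot: [[1.0, -0.0, 0.0], [-0.0, -1.0, 0.0], [0.0, -0.0, -1.0]]
wrist_force: [0.0, 0.4, -2.1]
gripper_width: 0.0368
```

Call:
{"api": "send_rows", "payload": {"motion": [[0,0,0,0,0,0,0.1],[0,0,0,0,0,0,0.7],[0,0,0,0,0,0,0.9],[0,0,0,0,0,0,0.9],[0,0,0,0,0,0,0.9]]}}

```text
t: 8.7
ee_pos: [0.438, 0.2169, 0.154]
tcp_rot: [[1.0, -0.0, 0.0], [-0.0, -1.0, 0.0], [0.0, -0.0, -1.0]]
wrist_force: [-0.2, 0.2, -0.6]
gripper_width: 0.0736
```

Call:
{"api": "send_rows", "payload": {"motion": [[0,0,-15,0,0,0,0.9],[0,0,-25,0,0,0,0.9],[0,0,-25,0,0,0,0.9],[0,0,-10,0,0,0,1],[0,0,0,0,0,0,1]]}}

```text
t: 9.32
ee_pos: [0.4381, 0.217, 0.2294]
tcp_rot: [[1.0, 0.0, 0.001], [0.0, -1.0, 0.0], [0.001, -0.0, -1.0]]
wrist_force: [-0.0, -0.0, 0.1]
gripper_width: 0.0939
```

```bash
python3 look.py l4 .44,.217,.173,.019 .4389,.217,.008,.048;python3 wr.py w4 120,370,110,280 .44,.217,.173,.019 .4389,.217,.008,.048
```

```text
9.325 [0.4381 0.217  0.2294] 0.09386701207615435
[0.4377 0.2168 0.2281]
```

View pics/l4.png

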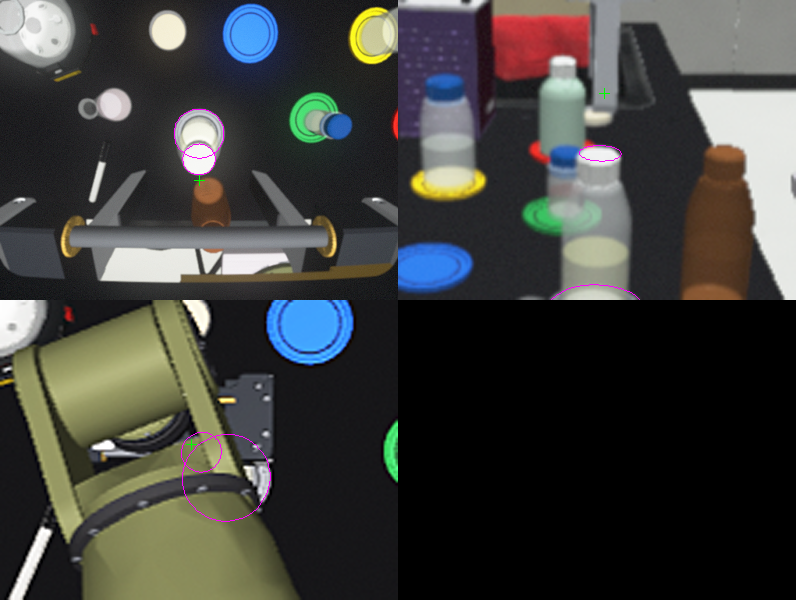

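View pics/w4.png

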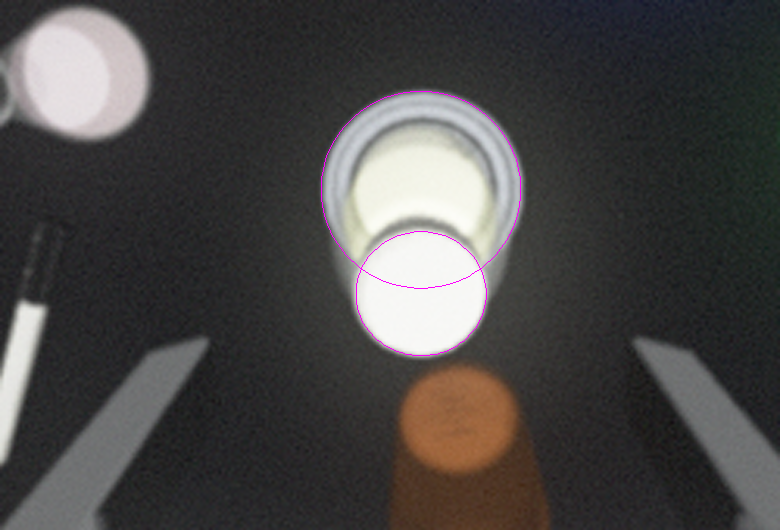

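Call:
{"api": "send_rows", "payload": {"motion": [[10,20,0,0,0,0,1],[22,39,0,0,0,0,1],[22,39,0,0,0,0,1],[22,39,0,0,0,0,1],[22,39,0,0,0,0,1]]}}

```text
t: 10.15
ee_pos: [0.5364, 0.0395, 0.2283]
tcp_rot: [[1.0, -0.0, -0.001], [-0.0, -1.0, 0.0], [-0.001, -0.0, -1.0]]
wrist_force: [1.2, 0.8, 0.1]
gripper_width: 0.0938
```

Call:
{"api": "send_rows", "payload": {"motion": [[22,39,0,0,0,0,1],[22,39,0,0,0,0,1],[22,39,0,0,0,0,1],[17,26,0,0,0,0,1],[0,0,40,0,0,0,1]]}}

```text
t: 10.78
ee_pos: [0.6204, -0.1042, 0.1896]
tcp_rot: [[1.0, -0.002, 0.004], [-0.002, -1.0, -0.001], [0.004, 0.001, -1.0]]
wrist_force: [-0.3, 0.6, -1.8]
gripper_width: 0.0941
```

Call:
{"api": "send_rows", "payload": {"motion": [[0,0,0,0,0,0,1],[0,0,0,0,0,0,1]]}}

```text
t: 11.02
ee_pos: [0.6192, -0.1018, 0.1901]
tcp_rot: [[1.0, 0.0, 0.001], [0.0, -1.0, -0.0], [0.001, 0.0, -1.0]]
wrist_force: [-0.1, 0.2, -0.5]
gripper_width: 0.0939
```

```bash
python3 look.py l5 .62,-.102,.146,.024 .621,-.100,.008,.048 .6165,.128,.008,.048;python3 wr.py w5 120,370,110,280 .62,-.102,.146,.024 .621,-.1,.008,.048
```

```text
11.025 [ 0.6192 -0.1018  0.1901] 0.0939054718168834
[ 0.6194 -0.1018  0.1905]
```

View pics/l5.png

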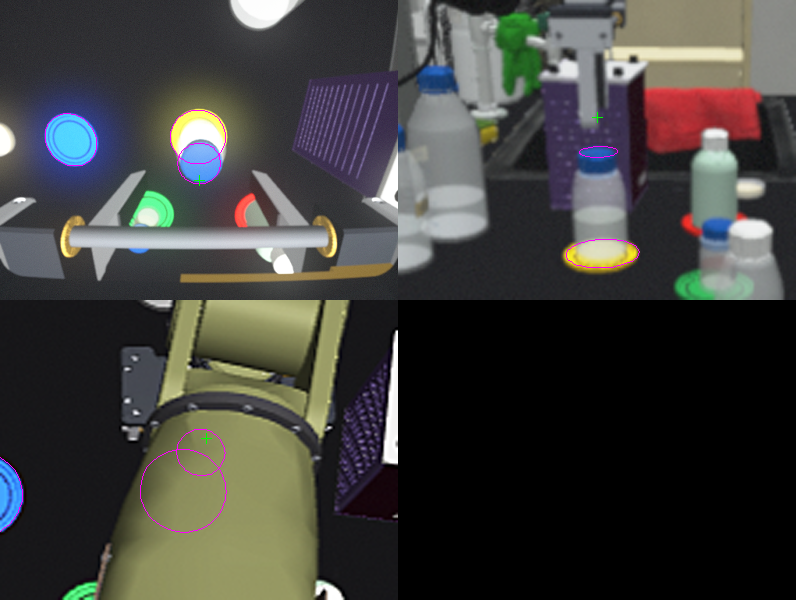

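View pics/w5.png

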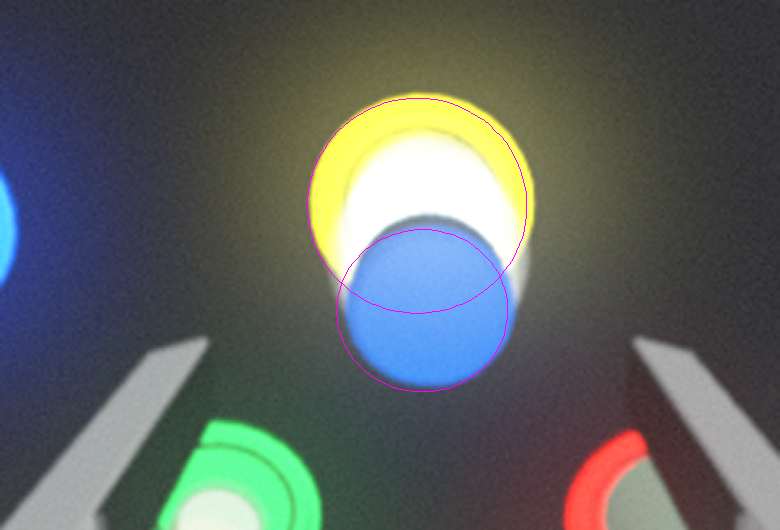

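Call:
{"api": "send_rows", "payload": {"motion": [[1.5,2.2,20,0,0,0,1],[0,0,25,0,0,0,1],[0,0,17,0,0,0,1],[0,0,0,0,0,0,1],[0,0,0,0,0,0,0.5]]}}

```text
t: 11.85
ee_pos: [0.6209, -0.1043, 0.1281]
tcp_rot: [[1.0, 0.0, 0.002], [0.0, -1.0, -0.0], [0.002, 0.0, -1.0]]
wrist_force: [0.4, 0.1, -0.4]
gripper_width: 0.0872
```

Call:
{"api": "send_rows", "payload": {"motion": [[0,0,0,0,0,0,0.2],[0,0,0,0,0,0,0.2],[0,0,0,0,0,0,0.2],[0,0,0,0,0,0,0.2],[0,0,0,0,0,0,0.2]]}}

```text
t: 12.48
ee_pos: [0.6205, -0.1044, 0.127]
tcp_rot: [[1.0, 0.0, 0.0], [0.0, -1.0, -0.0], [0.0, 0.0, -1.0]]
wrist_force: [0.2, -0.3, 1.3]
gripper_width: 0.0459
```

```bash
python3 wr.py w6 120,370,110,280 .621,-.104,.146,.024 .622,-.1015,.008,.048
```

```text
[ 0.6205 -0.1044  0.127 ]
```

View pics/w6.png

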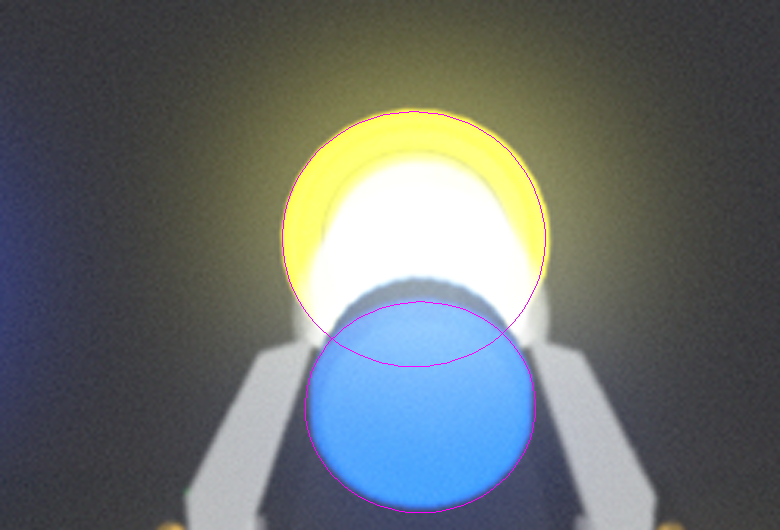

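Call:
{"api": "send_rows", "payload": {"motion": [[0,0,-8,0,0,0,0.2],[0,0,-15,0,0,0,0.2],[0,0,-17,0,0,0,0.2],[0,0,-10,0,0,0,0.2],[0,-12,0,0,0,0,0.2]]}}

```text
t: 13.15
ee_pos: [0.6207, -0.0924, 0.1779]
tcp_rot: [[1.0, -0.001, 0.001], [-0.001, -1.0, -0.0], [0.001, 0.0, -1.0]]
wrist_force: [-0.4, -0.8, -2.8]
gripper_width: 0.0459
```

Call:
{"api": "send_rows", "payload": {"motion": [[0,-25,0,0,0,0,0.2],[-1,-38,0,0,0,0,0.2],[-1,-38,0,0,0,0,0.2],[-1,-38,0,0,0,0,0.2],[-1,-38,0,0,0,0,0.2]]}}

```text
t: 13.78
ee_pos: [0.6159, 0.0867, 0.1763]
tcp_rot: [[1.0, 0.0, -0.001], [0.0, -1.0, 0.0], [-0.001, -0.0, -1.0]]
wrist_force: [1.1, -0.1, -3.7]
gripper_width: 0.0461
```

Call:
{"api": "send_rows", "payload": {"motion": [[0,-25,0,0,0,0,0.2],[0,-18,0,0,0,0,0.2],[0,0,10,0,0,0,0.2],[0,0,10,0,0,0,0.2],[0,0,0,0,0,0,0.2]]}}

```text
t: 14.4
ee_pos: [0.616, 0.1268, 0.1555]
tcp_rot: [[1.0, -0.001, -0.002], [-0.001, -1.0, -0.0], [-0.002, 0.0, -1.0]]
wrist_force: [0.9, 0.2, -2.9]
gripper_width: 0.046
```

```bash
python3 wr.py w7 120,370,110,280 .6165,.128,.176,.024 .6165,.128,.008,.048
```

```text
[0.616  0.1268 0.1555]
```

View pics/w7.png

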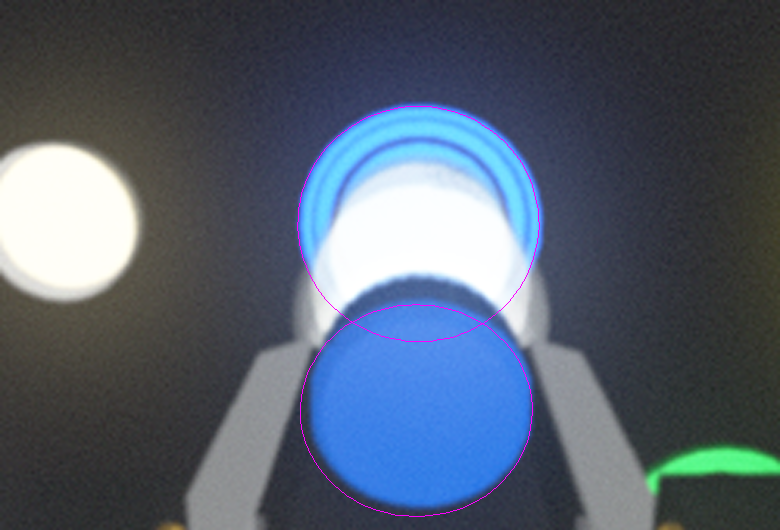

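Call:
{"api": "send_rows", "payload": {"motion": [[0,-0.5,12,0,0,0,0.2],[0,0,10,0,0,0,0.2],[0,0,5,0,0,0,0.2],[0,0,2.5,0,0,0,0.2],[0,0,0,0,0,0,0.2]]}}

```text
t: 15.08
ee_pos: [0.6166, 0.1282, 0.1276]
tcp_rot: [[1.0, 0.0, 0.0], [0.0, -1.0, 0.0], [0.0, -0.0, -1.0]]
wrist_force: [0.4, 0.5, -2.9]
gripper_width: 0.0461
```

Call:
{"api": "send_rows", "payload": {"motion": [[0,0,0,0,0,0,0.2],[0,0,0,0,0,0,0.7],[0,0,0,0,0,0,0.95],[0,0,0,0,0,0,0.95],[0,0,0,0,0,0,0.95]]}}

```text
t: 15.7
ee_pos: [0.6165, 0.1282, 0.1276]
tcp_rot: [[1.0, -0.0, 0.0], [-0.0, -1.0, 0.0], [0.0, -0.0, -1.0]]
wrist_force: [0.2, 0.7, -0.3]
gripper_width: 0.0828
```

Call:
{"api": "send_rows", "payload": {"motion": [[0,0,-15,0,0,0,0.95],[0,0,-25,0,0,0,0.95],[0,0,-35,0,0,0,1],[0,0,-25,0,0,0,1],[0,0,0,0,0,0,1]]}}

```text
t: 16.32
ee_pos: [0.6172, 0.1283, 0.2303]
tcp_rot: [[1.0, 0.0, 0.004], [0.0, -1.0, 0.001], [0.004, -0.001, -1.0]]
wrist_force: [-0.4, 0.1, -0.8]
gripper_width: 0.094
```

```bash
python3 wr.py w8 120,370,110,280 .6165,.128,.146,.024 .6165,.128,.008,.048
```

```text
[0.6172 0.1283 0.2303]
```

View pics/w8.png

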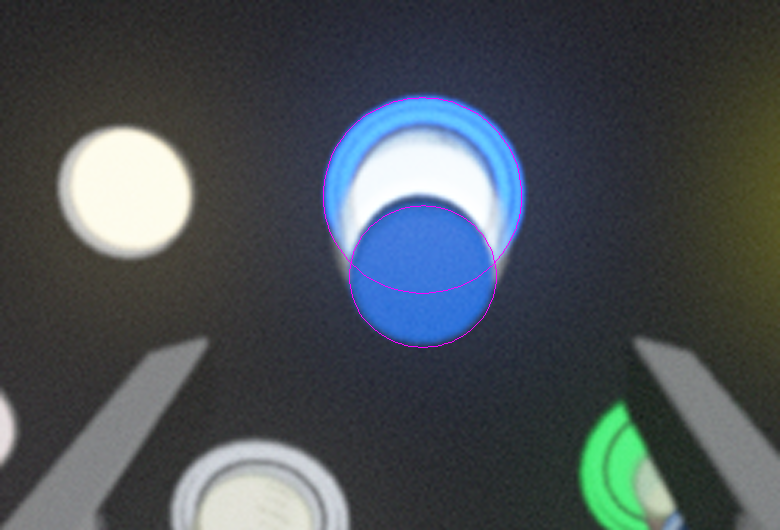

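Call:
{"api": "send_rows", "payload": {"motion": [[-17,-8.8,0,0,0,0,1],[-40,-20,0,0,0,0,1],[-40,-20,0,0,0,0,1],[-40,-20,0,0,0,0,1],[-40,-20,0,0,0,0,1]]}}

```text
t: 17.0
ee_pos: [0.4377, 0.2173, 0.2263]
tcp_rot: [[1.0, -0.0, -0.002], [-0.0, -1.0, -0.001], [-0.002, 0.001, -1.0]]
wrist_force: [0.1, 0.2, 0.6]
gripper_width: 0.0938
```

Call:
{"api": "send_rows", "payload": {"motion": [[0,0,20,0,0,0,1],[0,0,25,0,0,0,0.95],[0,0,20,0,0,0,0.95],[0,0,9,0,0,0,0.95],[0,0,0,0,0,0,0.95]]}}

```text
t: 17.62
ee_pos: [0.4392, 0.2169, 0.1529]
tcp_rot: [[1.0, -0.0, -0.001], [-0.0, -1.0, -0.001], [-0.001, 0.001, -1.0]]
wrist_force: [-0.8, -1.3, -0.3]
gripper_width: 0.0893
```

Call:
{"api": "send_rows", "payload": {"motion": [[0,0,0,0,0,0,0.1],[0,0,0,0,0,0,0.1],[0,0,0,0,0,0,0.1],[0,0,0,0,0,0,0.1],[0,0,0,0,0,0,0.1]]}}

```text
t: 18.25
ee_pos: [0.4395, 0.217, 0.1535]
tcp_rot: [[1.0, 0.0, 0.0], [0.0, -1.0, 0.0], [0.0, -0.0, -1.0]]
wrist_force: [-0.0, -1.0, -0.4]
gripper_width: 0.043
```

Call:
{"api": "send_rows", "payload": {"motion": [[0,0,0,0,0,0,0.1],[0,0,0,0,0,0,0.1]]}}

```text
t: 18.5
ee_pos: [0.4395, 0.217, 0.1535]
tcp_rot: [[1.0, -0.0, 0.0], [-0.0, -1.0, 0.0], [0.0, -0.0, -1.0]]
wrist_force: [-1.3, -0.3, 0.4]
gripper_width: 0.0369
```

```bash
python3 wr.py w9 120,370,110,280 .44,.217,.173,.019 .439,.217,.008,.048
```

```text
[0.4395 0.217  0.1535]
```

View pics/w9.png

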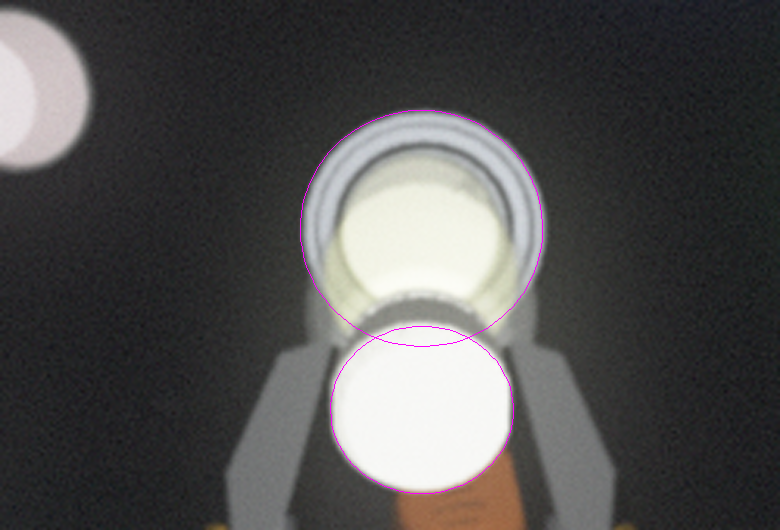

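Call:
{"api": "send_rows", "payload": {"motion": [[0,0,-10,0,0,0,0.1],[0,0,-25,0,0,0,0.1],[0,0,-40,0,0,0,0.1],[0,0,-40,0,0,0,0.1],[0,0,-25,0,0,0,0.1]]}}

```text
t: 19.18
ee_pos: [0.4395, 0.2171, 0.2959]
tcp_rot: [[1.0, 0.0, 0.002], [0.0, -1.0, 0.001], [0.002, -0.001, -1.0]]
wrist_force: [0.6, -0.7, -3.9]
gripper_width: 0.037
```

Call:
{"api": "send_rows", "payload": {"motion": [[0,0,-10,0,0,0,0.1],[10,18.5,0,0,0,0,0.1],[20,35,0,0,0,0,0.1],[23,40,0,0,0,0,0.1],[23,40,0,0,0,0,0.1]]}}

```text
t: 19.8
ee_pos: [0.5158, 0.0822, 0.3027]
tcp_rot: [[1.0, 0.0, -0.001], [0.0, -1.0, -0.0], [-0.001, 0.0, -1.0]]
wrist_force: [0.1, 0.1, -3.1]
gripper_width: 0.0376
```

Call:
{"api": "send_rows", "payload": {"motion": [[23,40,0,0,0,0,0.1],[23,40,0,0,0,0,0.1],[23,40,0,0,0,0,0.1],[20,35,0,0,0,0,0.1],[12,20,0,0,0,0,0.1]]}}

```text
t: 20.42
ee_pos: [0.6168, -0.0932, 0.302]
tcp_rot: [[1.0, -0.001, -0.002], [-0.001, -1.0, 0.0], [-0.002, -0.0, -1.0]]
wrist_force: [0.0, 0.8, -2.8]
gripper_width: 0.0374
```

Call:
{"api": "send_rows", "payload": {"motion": [[5,10,0,0,0,0,0.1],[0,0,25,0,0,0,0.1],[0,0,40,0,0,0,0.1],[0,0,35,0,0,0,0.1],[0,0,20,0,0,0,0.1]]}}

```text
t: 21.05
ee_pos: [0.6205, -0.1006, 0.1812]
tcp_rot: [[1.0, 0.001, -0.003], [0.001, -1.0, 0.001], [-0.003, -0.001, -1.0]]
wrist_force: [0.4, 0.9, -2.5]
gripper_width: 0.037
```

Call:
{"api": "send_rows", "payload": {"motion": [[0,0,0,0,0,0,0.1],[0,0,0,0,0,0,0.1]]}}

```text
t: 21.3
ee_pos: [0.6218, -0.1012, 0.1846]
tcp_rot: [[1.0, 0.0, 0.001], [0.0, -1.0, -0.0], [0.001, 0.0, -1.0]]
wrist_force: [-0.7, 0.6, -2.2]
gripper_width: 0.0373
```

```bash
python3 wr.py w10 120,370,110,280 .622,-.1015,.203,.019 .622,-.1015,.008,.048
```

```text
[ 0.6218 -0.1012  0.1846]
```

View pics/w10.png

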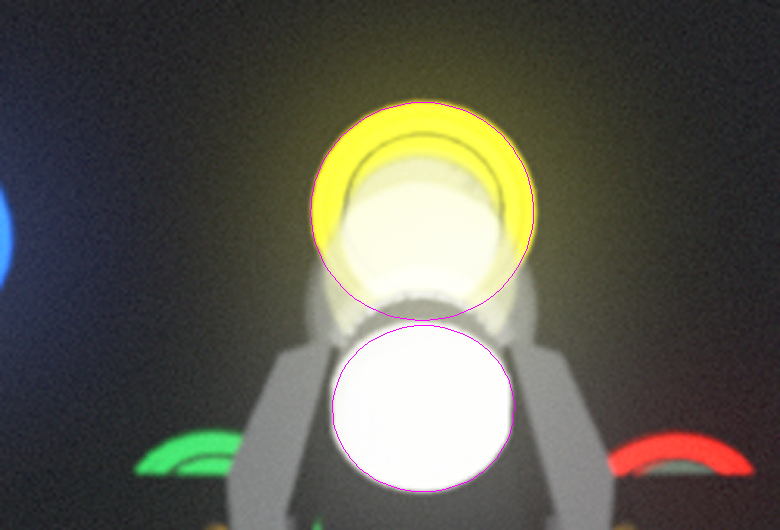

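Call:
{"api": "send_rows", "payload": {"motion": [[0,0,12,0,0,0,0.1],[0,0,10,0,0,0,0.1],[0,0,5,0,0,0,0.1],[0,0,2.5,0,0,0,0.1],[0,0,0,0,0,0,0.1]]}}

```text
t: 21.98
ee_pos: [0.6215, -0.1015, 0.1541]
tcp_rot: [[1.0, -0.0, 0.0], [-0.0, -1.0, -0.0], [0.0, 0.0, -1.0]]
wrist_force: [0.1, 0.2, -2.3]
gripper_width: 0.0366
```

Call:
{"api": "send_rows", "payload": {"motion": [[0,0,0,0,0,0,0.1],[0,0,0,0,0,0,0.7],[0,0,0,0,0,0,0.9],[0,0,0,0,0,0,0.9],[0,0,0,0,0,0,0.9]]}}

```text
t: 22.6
ee_pos: [0.6215, -0.1015, 0.154]
tcp_rot: [[1.0, 0.0, 0.0], [0.0, -1.0, -0.0], [0.0, 0.0, -1.0]]
wrist_force: [0.3, -0.2, 0.4]
gripper_width: 0.0738
```

Call:
{"api": "send_rows", "payload": {"motion": [[0,0,-15,0,0,0,0.9],[0,0,-25,0,0,0,0.9],[0,0,-35,0,0,0,1],[0,0,0,0,0,0,1],[0,0,0,0,0,0,1]]}}

```text
t: 23.22
ee_pos: [0.6213, -0.1014, 0.2288]
tcp_rot: [[1.0, 0.0, -0.0], [0.0, -1.0, 0.0], [-0.0, -0.0, -1.0]]
wrist_force: [0.9, -0.2, -0.1]
gripper_width: 0.0944
```

```bash
python3 wr.py w11 100,412,110,344 .622,-.1015,.173,.019 .622,-.1015,.008,.048 .4703,-.219,.142,.018 .4695,-.2195,.008,.048 .471,-.004,.008,.048
```

```text
[ 0.6213 -0.1014  0.2288]
```

View pics/w11.png

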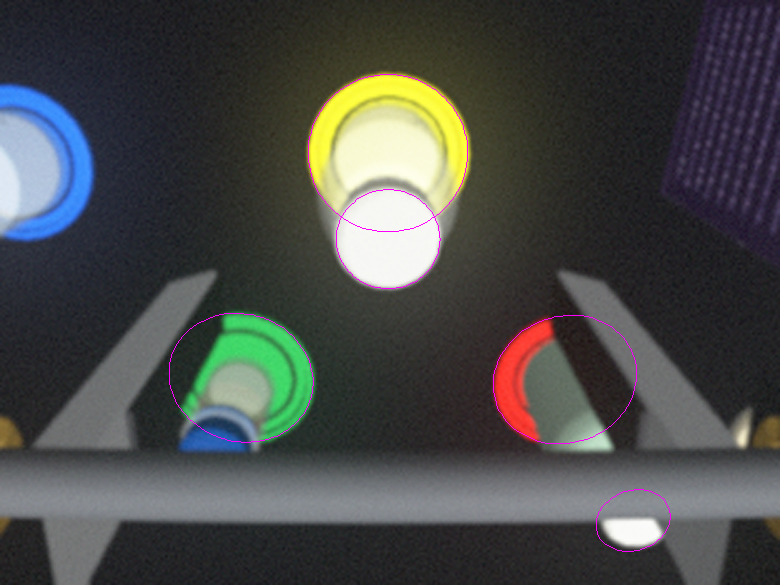

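Run:
```python
from h import *
o=robot.get_obs()
c=dict(robot.capture("wrist"))
T=np.eye(4);T[:3,:3]=o["tcp_rot"];T[:3,3]=o["ee_pos"];W=np.linalg.inv(T@np.array(c["T_tool_cam"]))
c["rvec"]=cv2.Rodrigues(W[:3,:3])[0];c["tvec"]=W[:3,3]
print(ray(c,(365,186),0.0))
for n,(x0,x1,y0,y1) in (("top",(370,480,50,160)),("side",(160,260,80,180))):
    im=robot.capture(n)["image"][y0:y1,x0:x1]
    cv2.imwrite(f"pics/box_{n}.png",cv2.cvtColor(cv2.resize(im,None,fx=5,fy=5),cv2.COLOR_RGB2BGR))
```

```text
[[ 0.59776796 -0.27425363  0.        ]]
```

View pics/box_top.png

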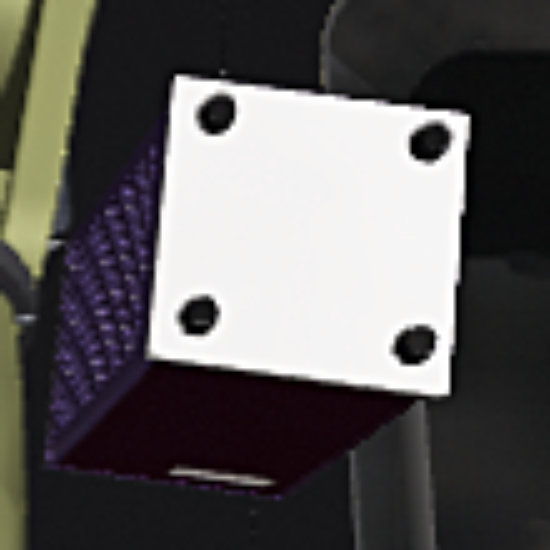

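View pics/box_side.png

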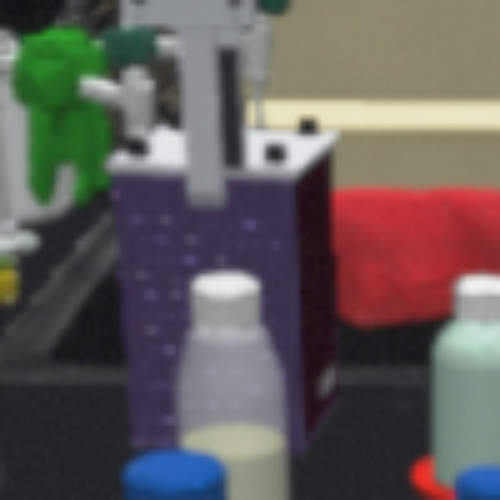

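Call:
{"api": "send_rows", "payload": {"motion": [[-20,5,0,0,0,0,1],[-40,15,0,0,0,0,1],[-40,25,0,0,0,0,1],[-35,35,0,0,0,0,1],[-16.5,38.5,0,0,0,0,1]]}}

```text
t: 24.05
ee_pos: [0.4685, -0.2207, 0.2291]
tcp_rot: [[1.0, 0.0, -0.0], [0.0, -1.0, -0.0], [-0.0, 0.0, -1.0]]
wrist_force: [0.7, 0.2, 0.5]
gripper_width: 0.0939
```

Call:
{"api": "send_rows", "payload": {"motion": [[0,0,20,0,0,0,1],[0,0,25,0,0,0,1],[0,0,0,0,0,0,1],[0,0,0,0,0,0,1]]}}

```text
t: 24.55
ee_pos: [0.4703, -0.22, 0.1848]
tcp_rot: [[1.0, 0.0, 0.001], [0.0, -1.0, -0.0], [0.001, 0.0, -1.0]]
wrist_force: [-0.2, -0.6, 0.6]
gripper_width: 0.0937
```

```bash
python3 wr.py w12 100,412,110,344 .470,-.2195,.142,.018 .4695,-.2195,.008,.048 .471,-.004,.008,.048
```

```text
[ 0.4703 -0.22    0.1848]
```

View pics/w12.png

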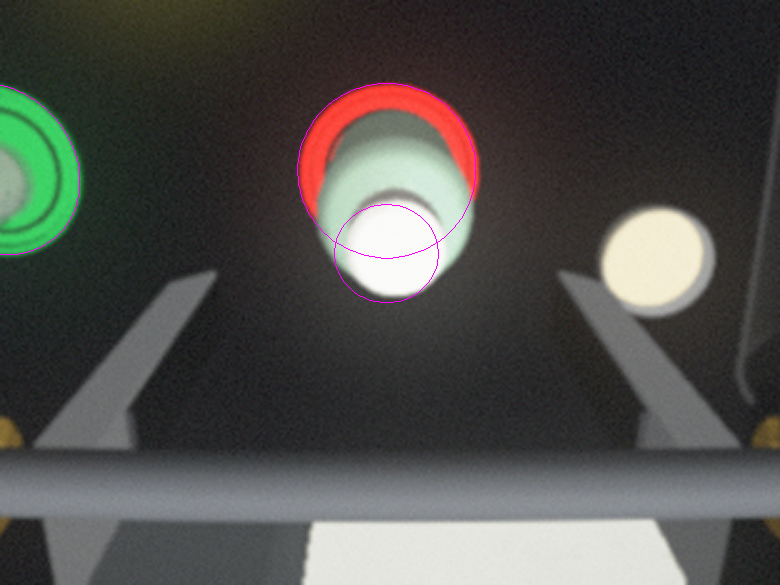

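Call:
{"api": "send_rows", "payload": {"motion": [[2,2,20,0,0,0,1],[0,0,25,0,0,0,1],[0,0,16.5,0,0,0,1],[0,0,0,0,0,0,1],[0,0,0,0,0,0,0.5]]}}

```text
t: 25.22
ee_pos: [0.4724, -0.2222, 0.1235]
tcp_rot: [[1.0, 0.0, 0.001], [0.0, -1.0, -0.001], [0.001, 0.001, -1.0]]
wrist_force: [-0.2, -0.7, -0.4]
gripper_width: 0.0873
```

Call:
{"api": "send_rows", "payload": {"motion": [[0,0,0,0,0,0,0.1],[0,0,0,0,0,0,0.1],[0,0,0,0,0,0,0.1],[0,0,0,0,0,0,0.1],[0,0,0,0,0,0,0.1]]}}

```text
t: 25.85
ee_pos: [0.472, -0.222, 0.1225]
tcp_rot: [[1.0, 0.0, -0.0], [0.0, -1.0, 0.0], [-0.0, -0.0, -1.0]]
wrist_force: [0.1, 0.2, -0.6]
gripper_width: 0.0374
```

Call:
{"api": "send_rows", "payload": {"motion": [[0,0,0,0,0,0,0.1],[0,0,0,0,0,0,0.1]]}}

```text
t: 26.1
ee_pos: [0.472, -0.2221, 0.1225]
tcp_rot: [[1.0, -0.0, 0.0], [-0.0, -1.0, -0.0], [0.0, 0.0, -1.0]]
wrist_force: [-0.1, -1.3, 0.1]
gripper_width: 0.0339
```

```bash
python3 wr.py w13 120,370,110,280 .472,-.222,.142,.018 .470,-.220,.008,.048
```

```text
[ 0.472  -0.2221  0.1225]
```

View pics/w13.png

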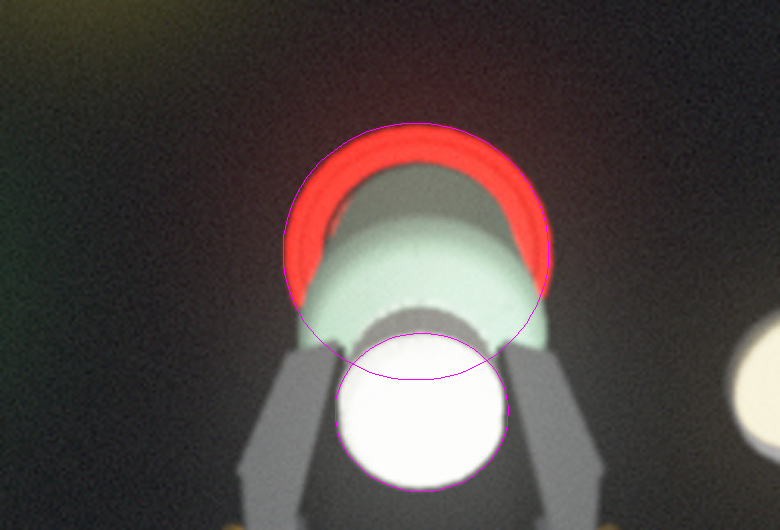

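Call:
{"api": "send_rows", "payload": {"motion": [[0,0,-10,0,0,0,0.1],[0,0,-25,0,0,0,0.1],[0,0,-35,0,0,0,0.1],[0,0,-30,0,0,0,0.1],[0,0,-20,0,0,0,0.1]]}}

```text
t: 26.78
ee_pos: [0.472, -0.2218, 0.2443]
tcp_rot: [[1.0, 0.0, 0.001], [0.0, -1.0, -0.0], [0.001, 0.0, -1.0]]
wrist_force: [1.1, -0.5, -3.9]
gripper_width: 0.0341
```

Call:
{"api": "send_rows", "payload": {"motion": [[0,-15,0,0,0,0,0.1],[-3,-30,0,0,0,0,0.1],[-3,-42,0,0,0,0,0.1],[-3,-42,0,0,0,0,0.1],[-3,-42,0,0,0,0,0.1]]}}

```text
t: 27.4
ee_pos: [0.459, -0.0488, 0.2414]
tcp_rot: [[1.0, 0.0, -0.002], [0.0, -1.0, 0.001], [-0.002, -0.001, -1.0]]
wrist_force: [-0.2, -0.4, -3.7]
gripper_width: 0.0338
```

Call:
{"api": "send_rows", "payload": {"motion": [[-3,-42,0,0,0,0,0.1],[-3,-42,0,0,0,0,0.1],[-3,-42,0,0,0,0,0.1],[-3,-42,0,0,0,0,0.1],[-3,-42,0,0,0,0,0.1]]}}

```text
t: 28.02
ee_pos: [0.4436, 0.161, 0.2414]
tcp_rot: [[1.0, 0.0, -0.002], [0.0, -1.0, -0.0], [-0.002, 0.0, -1.0]]
wrist_force: [0.2, 1.0, -4.2]
gripper_width: 0.0338
```

Call:
{"api": "send_rows", "payload": {"motion": [[-3,-35,0,0,0,0,0.1],[-3,-23,0,0,0,0,0.1],[0,0,25,0,0,0,0.1],[0,0,35,0,0,0,0.1],[0,0,25,0,0,0,0.1]]}}

```text
t: 28.65
ee_pos: [0.4372, 0.2173, 0.155]
tcp_rot: [[1.0, 0.001, -0.003], [0.001, -1.0, -0.001], [-0.003, 0.001, -1.0]]
wrist_force: [0.4, 0.5, -3.5]
gripper_width: 0.0339
```

Call:
{"api": "send_rows", "payload": {"motion": [[0,0,5,0,0,0,0.1],[0,0,0,0,0,0,0.1],[0,0,0,0,0,0,0.1]]}}

```text
t: 29.02
ee_pos: [0.4392, 0.2173, 0.1534]
tcp_rot: [[1.0, 0.0, 0.001], [0.0, -1.0, 0.001], [0.001, -0.001, -1.0]]
wrist_force: [-0.6, 0.7, -4.4]
gripper_width: 0.0344
```

```bash
python3 wr.py w14 120,370,110,280 .439,.217,.172,.018 .439,.217,.008,.048
```

```text
[0.4392 0.2173 0.1534]
```

View pics/w14.png

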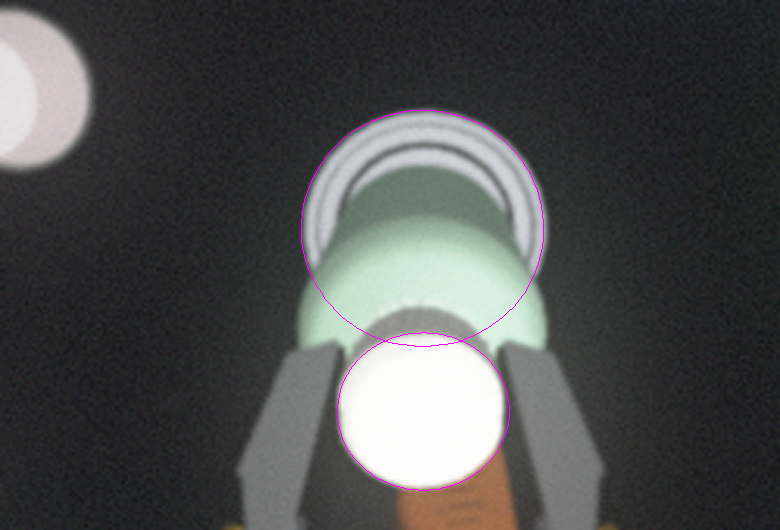

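Centred over grey; 30 mm left to the floor.

Call:
{"api": "send_rows", "payload": {"motion": [[0,0,12,0,0,0,0.1],[0,0,10,0,0,0,0.1],[0,0,5,0,0,0,0.1],[0,0,2.5,0,0,0,0.1],[0,0,0,0,0,0,0.1]]}}

```text
t: 29.7
ee_pos: [0.439, 0.217, 0.123]
tcp_rot: [[1.0, 0.0, 0.0], [0.0, -1.0, 0.0], [0.0, -0.0, -1.0]]
wrist_force: [0.2, 1.2, -3.2]
gripper_width: 0.0337
```

Call:
{"api": "send_rows", "payload": {"motion": [[0,0,0,0,0,0,0.1],[0,0,0,0,0,0,0.7],[0,0,0,0,0,0,0.9],[0,0,0,0,0,0,0.9],[0,0,0,0,0,0,0.9]]}}

```text
t: 30.32
ee_pos: [0.439, 0.217, 0.123]
tcp_rot: [[1.0, 0.0, 0.0], [0.0, -1.0, 0.0], [0.0, -0.0, -1.0]]
wrist_force: [0.3, 1.2, 0.0]
gripper_width: 0.0706
```

Call:
{"api": "send_rows", "payload": {"motion": [[0,0,-15,0,0,0,0.9],[0,0,-25,0,0,0,0.9],[0,0,-25,0,0,0,1],[0,0,0,0,0,0,1],[0,0,0,0,0,0,1]]}}

```text
t: 30.95
ee_pos: [0.4387, 0.2169, 0.1875]
tcp_rot: [[1.0, -0.0, -0.0], [-0.0, -1.0, -0.0], [-0.0, 0.0, -1.0]]
wrist_force: [1.2, -0.2, -0.4]
gripper_width: 0.0941
```

```bash
python3 wr.py w15 120,370,110,280 .439,.217,.142,.018 .439,.217,.008,.048
```

```text
[0.4387 0.2169 0.1875]
```

View pics/w15.png

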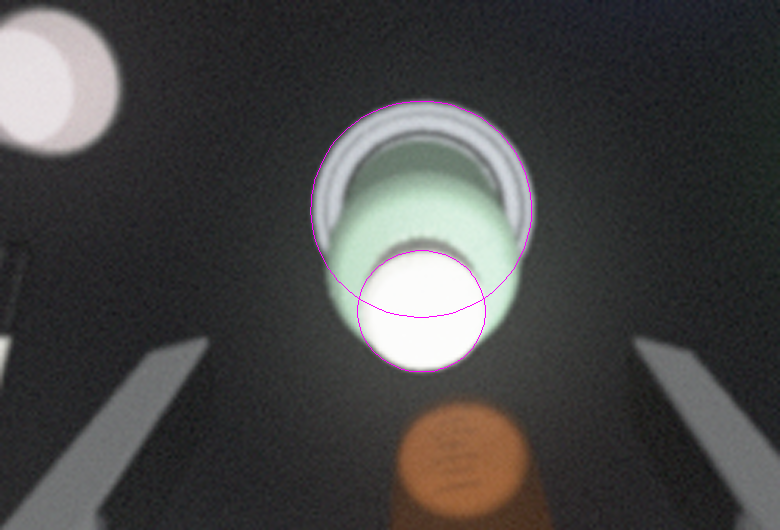

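Call:
{"api": "send_rows", "payload": {"motion": [[3,20,0,0,0,0,1],[5,45,0,0,0,0,1],[5,45,0,0,0,0,1],[5,45,0,0,0,0,1],[5,45,0,0,0,0,1]]}}

```text
t: 31.62
ee_pos: [0.4616, 0.0156, 0.1872]
tcp_rot: [[1.0, 0.0, -0.001], [0.0, -1.0, 0.0], [-0.001, -0.0, -1.0]]
wrist_force: [1.0, 0.6, -0.5]
gripper_width: 0.0941
```

Call:
{"api": "send_rows", "payload": {"motion": [[3,21.5,0,0,0,0,1],[0,0,25,0,0,0,1],[0,0,25,0,0,0,1],[0,0,0,0,0,0,1],[0,0,0,0,0,0,1]]}}

```text
t: 32.25
ee_pos: [0.4652, -0.0045, 0.1385]
tcp_rot: [[1.0, 0.0, 0.0], [0.0, -1.0, -0.0], [0.0, 0.0, -1.0]]
wrist_force: [-0.2, 0.5, 0.6]
gripper_width: 0.0939
```

```bash
python3 wr.py w16 120,370,110,280 .4655,-.0045,.09,.02 .471,-.004,.008,.048
```

```text
[ 0.4652 -0.0045  0.1385]
```

View pics/w16.png

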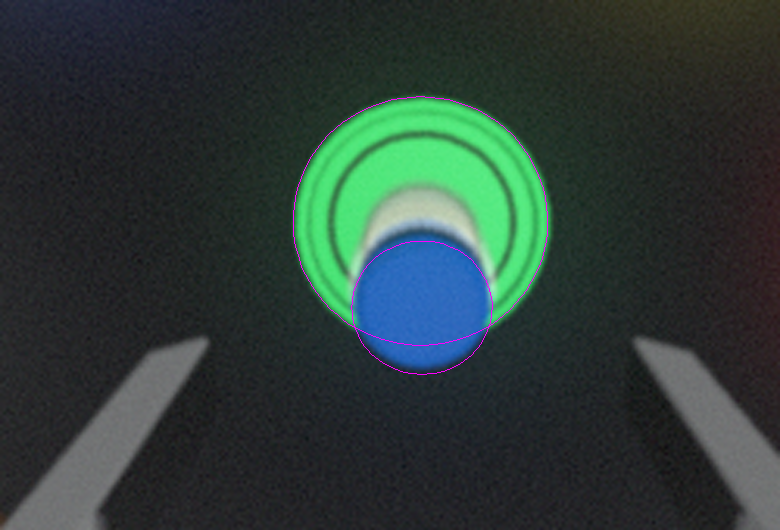

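Call:
{"api": "send_rows", "payload": {"motion": [[1.5,0,20,0,0,0,1],[0,0,28,0,0,0,1],[0,0,19.5,0,0,0,1],[0,0,0,0,0,0,1],[0,0,0,0,0,0,0.5]]}}

```text
t: 32.92
ee_pos: [0.4671, -0.0045, 0.0716]
tcp_rot: [[1.0, 0.0, 0.002], [0.0, -1.0, -0.0], [0.002, 0.0, -1.0]]
wrist_force: [0.8, -0.1, 1.4]
gripper_width: 0.0872
```

Call:
{"api": "send_rows", "payload": {"motion": [[0,0,0,0,0,0,0.1],[0,0,0,0,0,0,0.1],[0,0,0,0,0,0,0.1],[0,0,0,0,0,0,0.1],[0,0,0,0,0,0,0.1]]}}

```text
t: 33.55
ee_pos: [0.4664, -0.0045, 0.0704]
tcp_rot: [[1.0, -0.0, -0.0], [-0.0, -1.0, 0.0], [-0.0, -0.0, -1.0]]
wrist_force: [0.1, -0.1, -1.3]
gripper_width: 0.0414
```

Call:
{"api": "send_rows", "payload": {"motion": [[0,0,0,0,0,0,0.1],[0,0,0,0,0,0,0.1]]}}

```text
t: 33.8
ee_pos: [0.4664, -0.0045, 0.0704]
tcp_rot: [[1.0, 0.0, -0.0], [0.0, -1.0, 0.0], [-0.0, -0.0, -1.0]]
wrist_force: [-0.3, 0.5, -1.1]
gripper_width: 0.041
```

```bash
python3 wr.py w17 120,370,110,280 .467,-.0045,.09,.02 .471,-.0042,.008,.048
```

```text
[ 0.4664 -0.0045  0.0704]
```

View pics/w17.png

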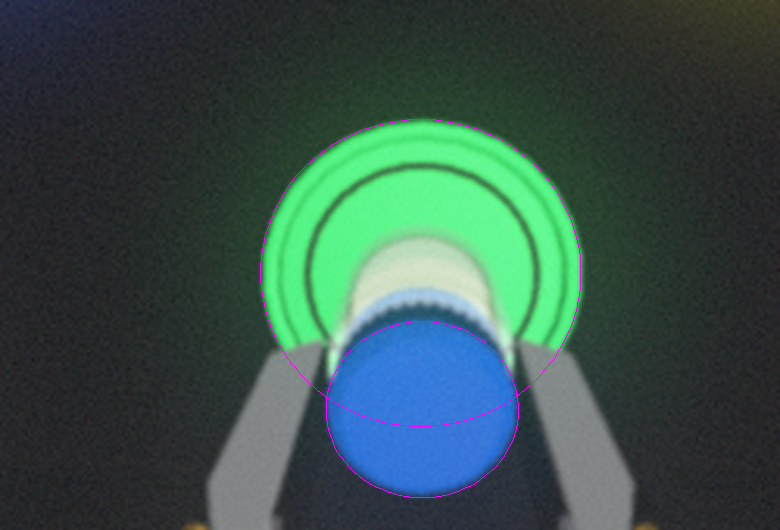

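Call:
{"api": "send_rows", "payload": {"motion": [[0,0,-8,0,0,0,0.1],[0,0,-15,0,0,0,0.1],[0,0,-17,0,0,0,0.1],[0,0,-10,0,0,0,0.1],[0,12,0,0,0,0,0.1]]}}

```text
t: 34.48
ee_pos: [0.4668, -0.0166, 0.1213]
tcp_rot: [[1.0, 0.001, 0.002], [0.001, -1.0, -0.0], [0.002, 0.0, -1.0]]
wrist_force: [0.7, -0.2, -1.0]
gripper_width: 0.0411
```

Call:
{"api": "send_rows", "payload": {"motion": [[0,28,0,0,0,0,0.1],[1,35,0,0,0,0,0.1],[1,35,0,0,0,0,0.1],[1,35,0,0,0,0,0.1],[0.5,35,0,0,0,0,0.1]]}}

```text
t: 35.1
ee_pos: [0.4694, -0.1862, 0.1199]
tcp_rot: [[1.0, -0.0, -0.001], [-0.0, -1.0, 0.0], [-0.001, -0.0, -1.0]]
wrist_force: [-0.5, 0.6, -0.2]
gripper_width: 0.0411
```

Call:
{"api": "send_rows", "payload": {"motion": [[0,23,0,0,0,0,0.1],[0,12.5,0,0,0,0,0.1],[0,0,10,0,0,0,0.1],[0,0,10,0,0,0,0.1],[0,0,0,0,0,0,0.1]]}}

```text
t: 35.72
ee_pos: [0.4695, -0.2191, 0.0993]
tcp_rot: [[1.0, 0.001, -0.002], [0.001, -1.0, 0.001], [-0.002, -0.001, -1.0]]
wrist_force: [0.4, -0.6, -0.4]
gripper_width: 0.041
```

```bash
python3 wr.py w18 120,370,110,280 .470,-.220,.12,.02 .470,-.220,.008,.048
```

```text
[ 0.4695 -0.2191  0.0993]
```

View pics/w18.png

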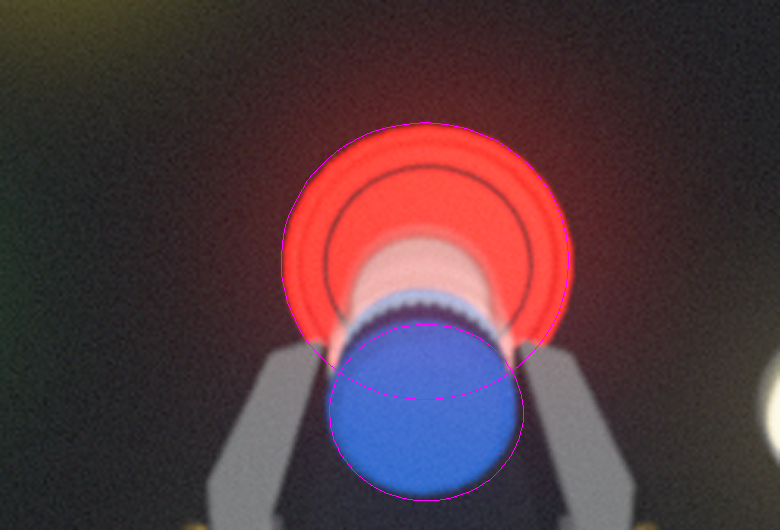

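Lifted and centred over red; lowering.

Call:
{"api": "send_rows", "payload": {"motion": [[0,0,12,0,0,0,0.1],[0,0,10,0,0,0,0.1],[0,0,5,0,0,0,0.1],[0,0,2.5,0,0,0,0.1],[0,0,0,0,0,0,0.1]]}}

```text
t: 36.4
ee_pos: [0.47, -0.22, 0.0709]
tcp_rot: [[1.0, -0.0, 0.0], [-0.0, -1.0, 0.0], [0.0, -0.0, -1.0]]
wrist_force: [-0.4, -0.7, -0.9]
gripper_width: 0.0411
```

Call:
{"api": "send_rows", "payload": {"motion": [[0,0,0,0,0,0,0.1],[0,0,0,0,0,0,0.7],[0,0,0,0,0,0,0.9],[0,0,0,0,0,0,0.9],[0,0,0,0,0,0,0.9]]}}

```text
t: 37.02
ee_pos: [0.47, -0.22, 0.071]
tcp_rot: [[1.0, 0.0, 0.0], [0.0, -1.0, 0.0], [0.0, -0.0, -1.0]]
wrist_force: [-0.6, 0.5, 0.1]
gripper_width: 0.0775
```

Call:
{"api": "send_rows", "payload": {"motion": [[0,0,-15,0,0,0,0.9],[0,0,-30,0,0,0,0.9],[0,0,-40,0,0,0,1],[0,0,-35,0,0,0,1],[0,0,0,0,0,0,1]]}}

```text
t: 37.65
ee_pos: [0.4709, -0.2205, 0.1945]
tcp_rot: [[1.0, 0.0, 0.005], [0.0, -1.0, -0.003], [0.005, 0.003, -1.0]]
wrist_force: [0.1, 0.0, -0.7]
gripper_width: 0.094
```

```bash
python3 wr.py w19 120,370,110,280 .470,-.220,.09,.02 .470,-.220,.008,.048; python3 -c "
from station import robot;print(robot.get_obs()['ee_pos'])"
```

```text
[ 0.4709 -0.2205  0.1945]
[ 0.47026067 -0.22013076  0.19248472]
```

View pics/w19.png

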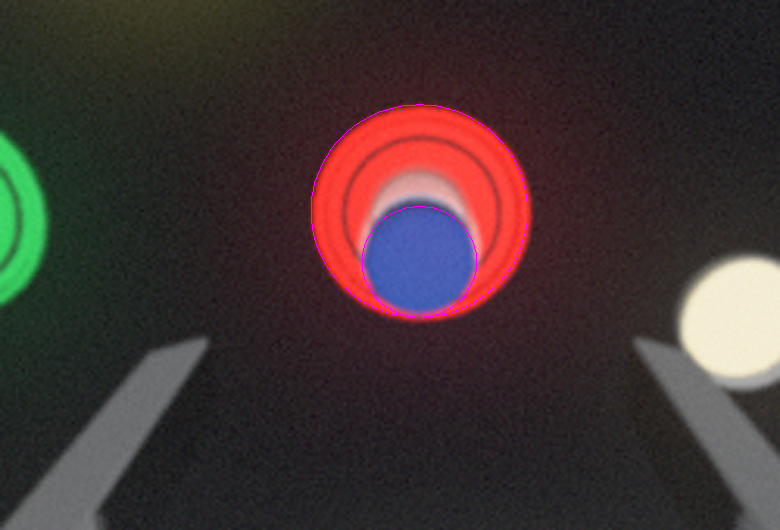

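Call:
{"api": "send_rows", "payload": {"motion": [[-1,-22,0,0,0,0,1],[-3,-45,0,0,0,0,1],[-3,-45,0,0,0,0,1],[-3,-45,0,0,0,0,1],[-3,-45,0,0,0,0,1]]}}

```text
t: 38.33
ee_pos: [0.4558, -0.0156, 0.1902]
tcp_rot: [[1.0, 0.0, -0.002], [0.0, -1.0, 0.0], [-0.002, -0.0, -1.0]]
wrist_force: [-0.0, 0.1, -0.3]
gripper_width: 0.0941
```

Call:
{"api": "send_rows", "payload": {"motion": [[-3,-45,0,0,0,0,1],[-3,-45,0,0,0,0,1],[-3,-45,0,0,0,0,1],[-3,-45,0,0,0,0,1],[-3,-35,0,0,0,0,1]]}}

```text
t: 38.95
ee_pos: [0.4403, 0.1993, 0.1901]
tcp_rot: [[1.0, 0.001, -0.002], [0.001, -1.0, -0.0], [-0.002, 0.0, -1.0]]
wrist_force: [0.3, -0.3, 0.1]
gripper_width: 0.0939
```

Call:
{"api": "send_rows", "payload": {"motion": [[-3,-20,0,0,0,0,1],[0,0,10,0,0,0,1],[0,0,0,0,0,0,1],[0,0,0,0,0,0,1]]}}

```text
t: 39.45
ee_pos: [0.4389, 0.2164, 0.1808]
tcp_rot: [[1.0, -0.001, -0.0], [-0.001, -1.0, -0.0], [-0.0, 0.0, -1.0]]
wrist_force: [0.3, 1.0, -0.1]
gripper_width: 0.0942
```

```bash
python3 wr.py w20 120,370,110,280 .439,.217,.142,.018 .439,.217,.008,.048
```

```text
[0.4389 0.2164 0.1808]
```

View pics/w20.png

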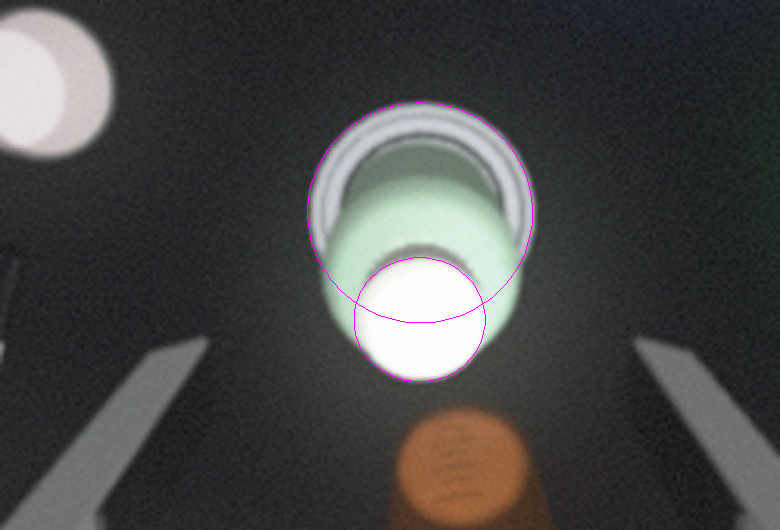

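Call:
{"api": "send_rows", "payload": {"motion": [[0,0,20,0,0,0,1],[0,0,25,0,0,0,0.95],[0,0,13,0,0,0,0.95],[0,0,0,0,0,0,0.95],[0,0,0,0,0,0,0.95]]}}

```text
t: 40.12
ee_pos: [0.4394, 0.2171, 0.1238]
tcp_rot: [[1.0, -0.0, 0.001], [-0.0, -1.0, 0.0], [0.001, -0.0, -1.0]]
wrist_force: [0.3, -0.4, 0.4]
gripper_width: 0.0894
```

Call:
{"api": "send_rows", "payload": {"motion": [[0,0,0,0,0,0,0.5],[0,0,0,0,0,0,0.1],[0,0,0,0,0,0,0.1],[0,0,0,0,0,0,0.1],[0,0,0,0,0,0,0.1]]}}

```text
t: 40.75
ee_pos: [0.4389, 0.217, 0.123]
tcp_rot: [[1.0, 0.0, 0.0], [0.0, -1.0, 0.0], [0.0, -0.0, -1.0]]
wrist_force: [-0.4, -0.5, -0.4]
gripper_width: 0.0432
```

Call:
{"api": "send_rows", "payload": {"motion": [[0,0,0,0,0,0,0.1],[0,0,0,0,0,0,0.1],[0,0,0,0,0,0,0.1],[0,0,0,0,0,0,0.1]]}}

```text
t: 41.25
ee_pos: [0.439, 0.217, 0.123]
tcp_rot: [[1.0, 0.0, 0.0], [0.0, -1.0, -0.0], [0.0, 0.0, -1.0]]
wrist_force: [-0.1, -1.7, 1.0]
gripper_width: 0.0337
```

Call:
{"api": "send_rows", "payload": {"motion": [[0,0,-8,0,0,0,0.1],[0,0,-15,0,0,0,0.1],[0,0,-17,0,0,0,0.1],[0,0,-10,0,0,0,0.1],[2,12,0,0,0,0,0.1]]}}

```text
t: 41.88
ee_pos: [0.4412, 0.2051, 0.1737]
tcp_rot: [[1.0, 0.001, 0.001], [0.001, -1.0, 0.001], [0.001, -0.001, -1.0]]
wrist_force: [-0.1, 0.5, -3.9]
gripper_width: 0.0335
```

Call:
{"api": "send_rows", "payload": {"motion": [[5,30,0,0,0,0,0.1],[5,36,0,0,0,0,0.1],[5,36,0,0,0,0,0.1],[5,36,0,0,0,0,0.1],[5,36,0,0,0,0,0.1]]}}

```text
t: 42.5
ee_pos: [0.4656, 0.0292, 0.1724]
tcp_rot: [[1.0, -0.0, -0.001], [-0.0, -1.0, -0.0], [-0.001, 0.0, -1.0]]
wrist_force: [1.1, -0.8, -3.6]
gripper_width: 0.0337
```

Call:
{"api": "send_rows", "payload": {"motion": [[3,23,0,0,0,0,0.1],[2,12,0,0,0,0,0.1],[0,0,10,0,0,0,0.1],[0,0,10,0,0,0,0.1],[0,0,0,0,0,0,0.1]]}}

```text
t: 43.12
ee_pos: [0.4703, -0.0033, 0.1518]
tcp_rot: [[1.0, 0.001, -0.002], [0.001, -1.0, 0.0], [-0.002, -0.0, -1.0]]
wrist_force: [-0.4, -0.4, -2.8]
gripper_width: 0.0338
```

```bash
python3 wr.py w21 120,370,110,280 .471,-.0042,.172,.018 .471,-.0042,.008,.048
```

```text
[ 0.4703 -0.0033  0.1518]
```

View pics/w21.png

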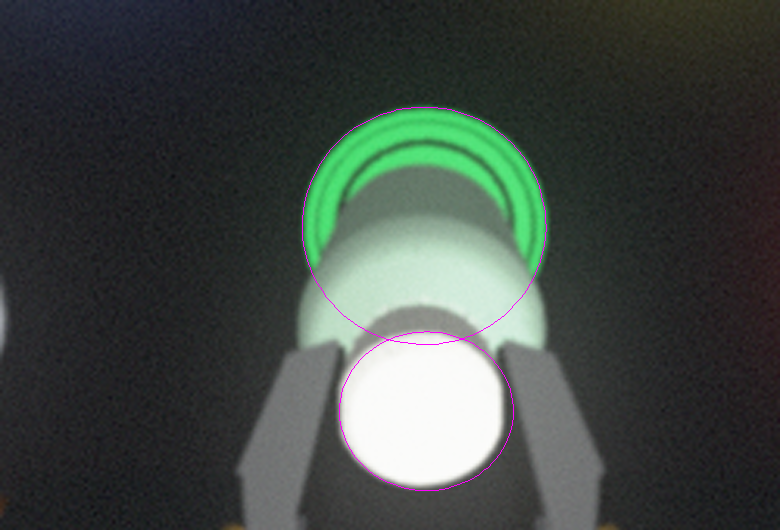

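Call:
{"api": "send_rows", "payload": {"motion": [[0,0,12,0,0,0,0.1],[0,0,10,0,0,0,0.1],[0,0,5,0,0,0,0.1],[0,0,2.5,0,0,0,0.1],[0,0,0,0,0,0,0.1]]}}

```text
t: 43.8
ee_pos: [0.471, -0.004, 0.1234]
tcp_rot: [[1.0, -0.0, -0.0], [-0.0, -1.0, -0.0], [-0.0, 0.0, -1.0]]
wrist_force: [-0.5, -0.2, -4.1]
gripper_width: 0.0335
```

Call:
{"api": "send_rows", "payload": {"motion": [[0,0,0,0,0,0,0.1],[0,0,0,0,0,0,0.7],[0,0,0,0,0,0,0.9],[0,0,0,0,0,0,0.9],[0,0,0,0,0,0,0.9]]}}

```text
t: 44.42
ee_pos: [0.471, -0.004, 0.1235]
tcp_rot: [[1.0, 0.0, 0.0], [0.0, -1.0, 0.0], [0.0, -0.0, -1.0]]
wrist_force: [0.9, 0.1, 0.5]
gripper_width: 0.0704
```

Call:
{"api": "send_rows", "payload": {"motion": [[0,0,-15,0,0,0,0.9],[0,0,-30,0,0,0,0.9],[0,0,-40,0,0,0,1],[-30,0,-40,0,0,0,1],[-30,0,-40,0,0,0,1]]}}

```text
t: 45.05
ee_pos: [0.4099, -0.0039, 0.2906]
tcp_rot: [[1.0, 0.0, 0.001], [0.0, -1.0, -0.0], [0.001, 0.0, -1.0]]
wrist_force: [0.1, 0.5, 0.3]
gripper_width: 0.0942
```

Call:
{"api": "send_rows", "payload": {"motion": [[-20,0,-10,0,0,0,1],[0,0,0,0,0,0,1],[0,0,0,0,0,0,1]]}}

```text
t: 45.42
ee_pos: [0.3913, -0.004, 0.2982]
tcp_rot: [[1.0, -0.0, -0.0], [-0.0, -1.0, 0.0], [-0.0, -0.0, -1.0]]
wrist_force: [-0.2, -0.1, 0.1]
gripper_width: 0.0944
```

```bash
python3 wr.py w22 0,512,20,384 .471,-.0042,.142,.018 .471,-.0042,.008,.048  .470,-.220,.09,.02 .470,-.220,.008,.048 .6165,.128,.146,.024 .6165,.128,.008,.048 .622,-.1015,.173,.019 .622,-.1015,.008,.048
python3 look.py l22 .471,-.0042,.142,.018 .471,-.0042,.008,.048
```

```text
[ 0.3913 -0.004   0.2982]
45.475 [ 0.3913 -0.004   0.2979] 0.09441593599840199
```

View pics/w22.png

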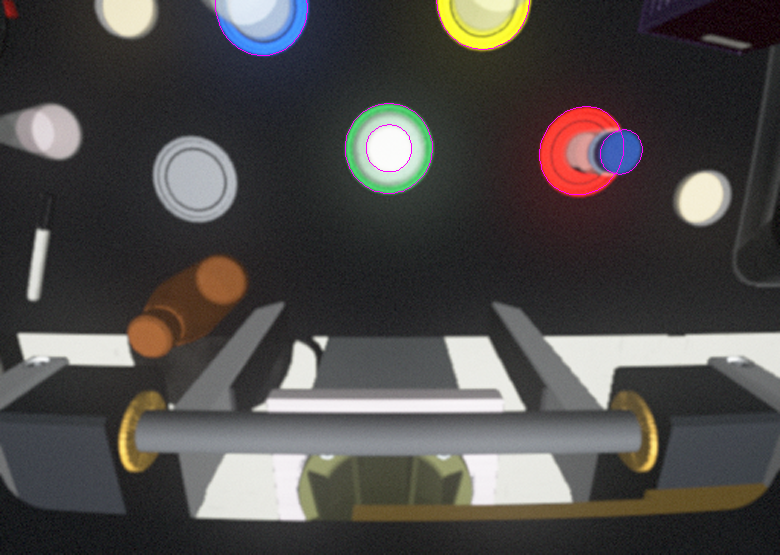

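View pics/l22.png

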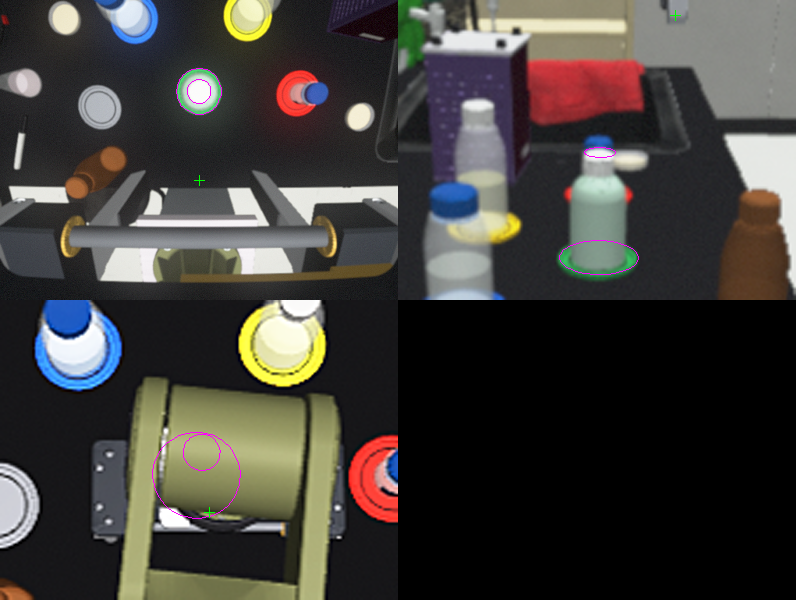

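Run:
```python
from h import *
a=robot.capture("top")["image"]; b=cv2.cvtColor(cv2.imread("pics/top0.png"),cv2.COLOR_BGR2RGB)
print("flask diff",np.abs(a[160:200,105:150].astype(int)-b[160:200,105:150]).mean())
print(robot.hand_in(), robot.get_obs()["t"])
```

```text
flask diff 0.6990740740740741
the job is handed in; nothing more can be done
the job is handed in; nothing more can be done
```

All four bottles now stand on the docks of their own colours, and I handed the job in at about 45.5 s of the 144 s allowed. I swapped each pair through the grey dock:
- The yellow bottle went to grey, the large blue one to the blue dock, then yellow to the yellow dock.
- The green bottle went to grey, the small red-label one to the red dock, then green to the green dock.

**Last checks:**
- After each release the wrist picture showed the bottle upright, within about 2 mm of its dock's centre. The final side and top pictures agreed with this for the parts the arm did not hide.
- In the final pictures the grey dock is empty and the gripper is open and well clear of everything.
- The patch of the top picture around the flask matches the one from the start, so the flask has not moved.

**One disagreement:** the side camera put everything about 4 mm off from the top camera. I took values between the two and corrected them with the wrist camera before each grasp.

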